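# Clamp a hub in the lever hold-down and keep it clamped

### The arm

A 6-joint arm with a two-finger parallel gripper is mounted at the origin on the work surface. World frame = base frame: x ahead of the robot, y to its left, z up, the work surface at z = 0. Lengths are in m, angles in rad, forces in N, time in s.
With the tool pointing down it reaches from about 0.325 to 0.85 m from the base axis. Payload 15.5 kg.
Tool frame: the origin (TCP) lies midway between the tips of the shut fingers; the grasp point (between the pads) lies 19 mm behind it; z points along the fingers, y is the direction in which the jaws open and shut (so a half turn about z gives the same grasp; the last joint's range is limited). The gripper opens to 91 mm and grips with 3 to 60 N. Pads are 32 mm wide; open, the fingers measure 118 mm over their backs; the gripper's body (76 mm by 178 mm) begins 60 mm behind the grasp point.
Start: joints at [-1.23, 0.494, 1.345, -0, 1.302, -0.096], TCP at [0.264, -0.567, 0.214] pointing down, gripper open.
Joint ranges: [-2.91, 2.91], [-0.82, 2.16], [0.22, 2.67], [-1.22, 4.37], [0.12, 2.79], [-3.08, 3.08]. Speed limits (rad/s): [1.89, 1.89, 2.57, 3.01, 3.01, 3.01].

### API

Orientations are given as a unit quaternion [w, x, y, z].
In Python, from station import env gives the robot as it stands.
- The arm moves only by the tool servo_tool, never from a script. Its argument "steps" is a list of rows, each a list of 7 numbers: the shift along the tool's x, y, z as a fraction of full scale, then the turn, a rotation vector about the tool's x, y, z as a fraction of full scale, then the opening, from 0 (shut) to 1 (fully open). In form: [[dx, dy, dz, wx, wy, wz, jaw], ...]. A call has 1 to 10 rows; each row shifts and turns the commanded pose from where the row before left it, along the tool's axes as they then stand; what a row does not reach is not made up. Full scale, the value 1, is 30 mm for a shift and 0.1 rad for a turn. A row lasts 1/12 s, in which the tool goes at most 41.7 mm and 7.16 degrees, less where a joint would pass 70% of its speed; a pose out of reach is approached as far as the arm can. A call with a number of a shift or a turn outside -1 to 1 is refused whole. A call with a gripper value outside its range is refused whole. The fingers move at their own pace and stop on an object; the grip force is fixed at half the most. Time passes only in rows, so rows that do not move let the fingers close. It gives the time, the measured TCP pose, the force and the opening at its end, in the units of the state.
- env.state(): the state, without advancing time (a new reading comes with each control period).
- env.read_camera(name): name is "side" or "top"; returns a dict with "frame" (480x640x3 uint8, red, green, blue), "vfov" (degrees; the focal length in pixels is half the picture's height over the tangent of half this angle, whatever the lens; pixels are square), "cx", "cy" (the principal point, pixels), "pose" (4x4, takes a point from camera to world coordinates). Camera axes: x right, y down, z forward; pixel columns grow to the right and rows downward; lengths in m; the calibration is good to about 2 mm. A picture is of the moment at which its call begins. There is no depth.
- env.sign_off(): hands the job in, once; it reports no verdict.
The state is a dict: "t": time; "joints": joint angles; "joint_velocities": joint speeds; "tau": joint torques, N m; "tool_pos": TCP position; "tool_rot": TCP orientation; "contact_force": force on the tool from outside, world axes, zero at the start; "wrist_torque": the same for the moment, N m; "grip_width": finger opening in m.
Only numpy, scipy, OpenCV 4.12 (cv2) and the standard library are available. Lean on these libraries where they do the work, as an engineer would, in place of code of your own. Each camera call takes 0.05 s, during which the arm holds its last target.

### The job

On the repair counter, stand the flanged hub stem-up in the round recess of the bench clamp so that its flange sits fully home, and let go of it. Then flip the safety catch by pressing its sloping pad down as far as it goes, so that its bar swings up clear of the lever, and only then pull the lever by its black hand grip towards the robot and down to its stop, which brings the clamp's foot down onto the hub. Finish while still holding the lever down at its stop (it springs back if released), and leave the pulley, the carton, the spray bottle and the screwdriver where they are.

Things in the scene. Friction and masses are not known exactly. Their poses are not given: they have to be found in the camera images.
- clamp: Bench clamp, fixed, grey base plate 240 x 340 x 12 mm (x -130..110, y -140..200 in its frame). Origin at counter level; x away from the robot (yaw within 0.22 rad), y to the robot's left, z up. In its frame, mm: recess at (-70, -70); two posts 44 x 18 at (60, -25) and (60, 25), 124 high, with a shaft along y at height 105; lever at y = 60; catch post 20 x 24 at (65, 130), 180 high.
- nest (a point): Centre of the floor of the round recess for the hub: 62 mm across, 10 mm deep, 2 mm chamfer, in a square aluminium block 90 x 90 mm whose top is 34 mm above the counter; this point is at 24 mm. Axes as the clamp's. With the lever up, the foot stands behind the recess (+x), its tip about 80 mm from the recess's axis and 230 mm above the counter; the space above the recess is open.
- hub: Loose steel hub, 0.2 to 0.4 kg: round flange 58 mm across, 12 mm thick, and on it a round stem 24 mm across and 45 mm tall (57 mm overall; a 33 mm collar on the stem's lowest 5 mm is looks only). Origin at the centre of the flange's underside, z along the stem. Starts standing on its flange, to the robot's right of the clamp. Seated, its origin is at point nest, its top 81 mm up.
- catch (a joint): Safety catch, hinge along the clamp's x axis at clamp (45, 130, 160) mm. 0 to 0.15 rad at the start: its flat bar (80 mm, level at 0) lies across the front of the lever rod and blocks it; 1.3 rad = stop, bar swung up clear. Stiff friction hinge (0.07 N m), stays where it is left; pressing the pad takes 2 to 3 N. The bar is clear of the lever from 1.0 rad.
- catch_pad (a point): Middle of the catch's pad, a flat steel plate 30 mm (along the clamp's x) x 54 x 5 mm, 42 mm from the catch's hinge, on the +y side of the catch post. At catch = 0 it slopes up at 45 degrees away from the hinge and this point is 190 mm above the counter; at the stop it slopes down by 30 degrees and this point is 139 mm up and 7 mm farther in +y.
- lever (a joint): Clamp lever, hinge along the clamp's y axis. 0 = upright at rest; 1.45 rad = stop, pulled forward (clamp's -x, to the robot) and down, nearly level. A spring returns it to 0 when released: about 3 N at the grip at first, 6 N later; the last 0.07 rad also press the foot on the hub (about 15 N at the grip). Catch at 0: it moves only about 0.1 rad. The raised foot arm turns with it.
- lever_grip (a point): Grip point on the lever's hand grip: a black round bar 22 mm across, lying level along the clamp's y, on top of the lever's 14 mm steel rod, 170 mm from the hinge axis; the bar runs from 12 mm left (+y) of the rod to 70 mm right (-y) of it, and this point is on its axis, 38 mm right. 275 mm above the counter at rest, 125 mm at the stop. Axes turn with the lever: z along the rod, y along the bar.
- lever_pivot (a point): Point on the lever's hinge axis in the lever's plane, 105 mm above the counter. Axes as the clamp's.
- foot: Sprung rubber-tipped foot, 24 mm across, at the end of the lever's 130 mm clamp arm, with 14 mm of spring travel (1 N per mm, 2 N preload). With the lever at its stop it presses the seated hub's top with about 11 N; it touches the hub from lever = 1.38 rad. Origin 7 mm behind the foot's face.
- pulley: Bystander: loose grooved steel pulley, 64 mm across, 25 mm high, no stem, standing near the hub. Origin at its underside.
- carton: Bystander: small closed cardboard carton 60 x 90 x 50 mm, beyond the clamp. Origin at its underside.
- sprayer: Bystander: white spray bottle, 72 mm across, 203 mm tall, left of the clamp. Origin at its underside.
- driver: Bystander: screwdriver lying to the left of the clamp, along its own x axis. Origin at its underside.
Mind the look-alikes: they are no part of the job. Several things look just like the hub: the one meant starts farthest from the robot's base.

How it is judged:
By the outcome, as a careful person would: the job done as asked, in the order asked, and still so for the second after the job is handed in, while the arm keeps its last pose, push and grip.
It also fails if it takes over 62 s, if anything falls off the work surface, if the arm or the gripper's body presses on something with over 40 N, if the wrist force passes 120 N, or if a joint passes its speed limit or range.

## Working session

There is one attempt and no reset: what is moved stays moved. The work goes in short steps, Python scripts to look and compute and a tool call to move; the robot and the scene stay as the last step left them, time stands still between calls to the robot, and variables do not carry over. Pictures are saved under pics/ and viewed, and the job is handed in when it is done.

Besides the shell and the picture viewer there is one more tool, called after "Call:" as a command line: name --pt "numbers of a row" for each row, then --argument value for the rest. servo_tool: Moves the arm, as the interface text tells. Shift numbers are shares of 30 mm and turn numbers shares of 0.1 rad, none past 1 either way. Its arguments: {"type":"object","properties":{"steps":{"type":"array","items":{"type":"array","items":{"type":"number"}}}},"required":["steps"]}

```bash
ls; mkdir -p pics; cat > h.py <<'E'
import numpy as np, cv2
from scipy.spatial.transform import Rotation as R
def K(c):
    f=240/np.tan(np.radians(c["vfov"])/2); return f
def ray(c,u,v):
    f=K(c); d=np.array([(u-c["cx"])/f,(v-c["cy"])/f,1.]); P=np.array(c["pose"]); return P[:3,3],P[:3,:3]@d
def plane(c,u,v,z):
    o,d=ray(c,u,v); return o+d*(z-o[2])/d[2]
def proj(c,p):
    P=np.array(c["pose"]); q=P[:3,:3].T@(np.asarray(p)-P[:3,3]); f=K(c); return np.array([c["cx"]+f*q[0]/q[2],c["cy"]+f*q[1]/q[2]])
def tri(c1,p1,c2,p2):
    o1,d1=ray(c1,*p1);o2,d2=ray(c2,*p2)
    A=np.stack([d1,-d2],1); t=np.linalg.lstsq(A,o2-o1,rcond=None)[0]
    a=o1+d1*t[0];b=o2+d2*t[1]; return (a+b)/2,np.linalg.norm(a-b)
def save(c,n): cv2.imwrite("pics/"+n,cv2.cvtColor(c["frame"],cv2.COLOR_RGB2BGR))
E
python3 - <<'E'
from station import env
from h import *
import pickle
d={}
for n in("side","top"):
    c=env.read_camera(n); save(c,n+"0.png"); d[n]=c; print(n,c["vfov"],c["cx"],c["cy"],np.round(c["pose"],3).tolist())
pickle.dump(d,open("c0.pkl","wb"))
s=env.state();print(s["t"],s["tool_pos"],s["tool_rot"],s["grip_width"],s["contact_force"])
E
```

```text
pics
side 46.1701332073839 316.53571164710473 243.6091251039426 [[-0.997, -0.044, 0.057, 0.486], [-0.072, 0.632, -0.772, 1.116], [-0.002, -0.774, -0.633, 1.04], [0.0, 0.0, 0.0, 1.0]]
top 48.245884800704616 318.4313331919126 240.5076090696112 [[0.003, -0.998, 0.067, 0.459], [-1.0, -0.003, 0.005, 0.055], [-0.004, -0.067, -0.998, 1.52], [0.0, 0.0, 0.0, 1.0]]
0.1 [ 0.26371614 -0.56628499  0.21340781] [-5.26267490e-04  9.76358864e-01  2.16155238e-01 -6.80021958e-05] 0.09108228320541759 [ 0.08882089  0.55671468 -0.25485664]
```

View pics/top0.png

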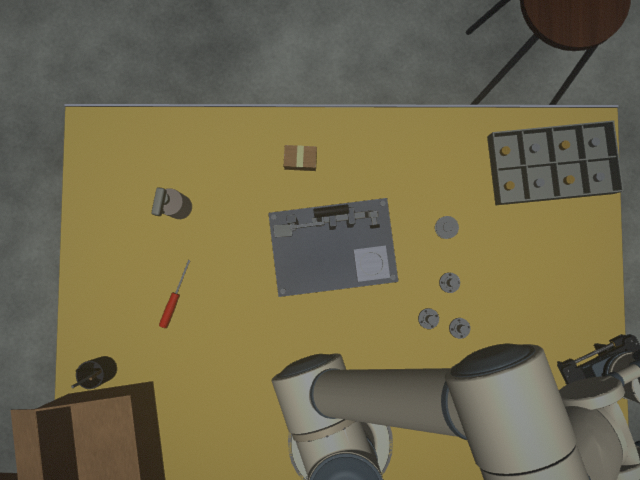

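View pics/side0.png

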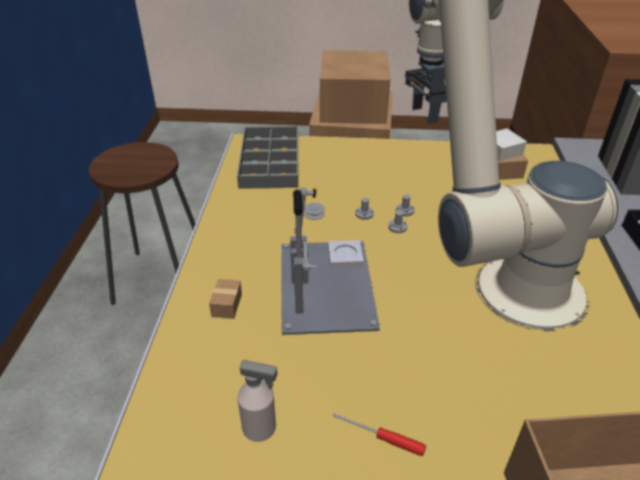

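```bash
python3 - <<'E'
from h import *
import pickle
d=pickle.load(open("c0.pkl","rb"));t=d["top"];s=d["side"]
for n,p in dict(A=(450,282),B=(428,318),C=(459,328),pul=(447,227),recess=(373,264)).items():
    w=plane(t,*p,.03); print(n,w,np.hypot(*w[:2]), proj(s,w))
f=cv2.cvtColor(t["frame"],cv2.COLOR_RGB2BGR)
cv2.imwrite("pics/t_hub.png",cv2.resize(f[210:350,340:500],(800,700)[:2],interpolation=cv2.INTER_CUBIC)[:600])
cv2.imwrite("pics/t_clamp.png",cv2.resize(f[190:305,260:410],(800,613),interpolation=cv2.INTER_CUBIC)[:600])
f=cv2.cvtColor(s["frame"],cv2.COLOR_RGB2BGR)
cv2.imwrite("pics/s_clamp.png",cv2.resize(f[180:340,230:430],(750,600),interpolation=cv2.INTER_CUBIC))
E
```

```text
A [ 0.44521649 -0.3024148   0.03      ] 0.5382122593367665 [363.6406832  207.01605238]
B [ 0.3460306  -0.24048177  0.03      ] 0.4213889594295139 [396.81500023 220.44989275]
C [ 0.31899117 -0.32547739  0.03      ] 0.4557311707736244 [404.56668273 204.33923056]
pul [ 0.59814278 -0.29610766  0.03      ] 0.6674237960935133 [313.92220838 206.19059886]
recess [ 0.49439844 -0.08942759  0.03      ] 0.5024212526923768 [345.37125043 250.70868921]
```

View pics/t_hub.png

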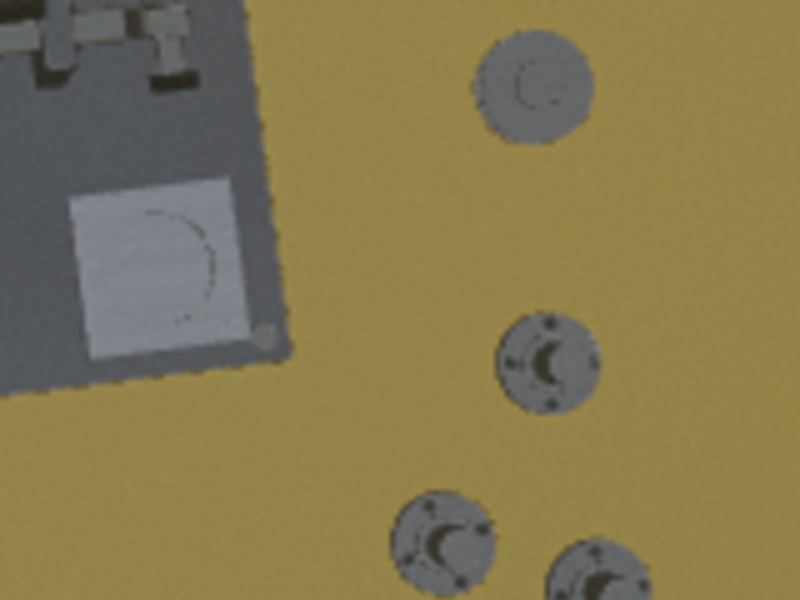

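View pics/t_clamp.png

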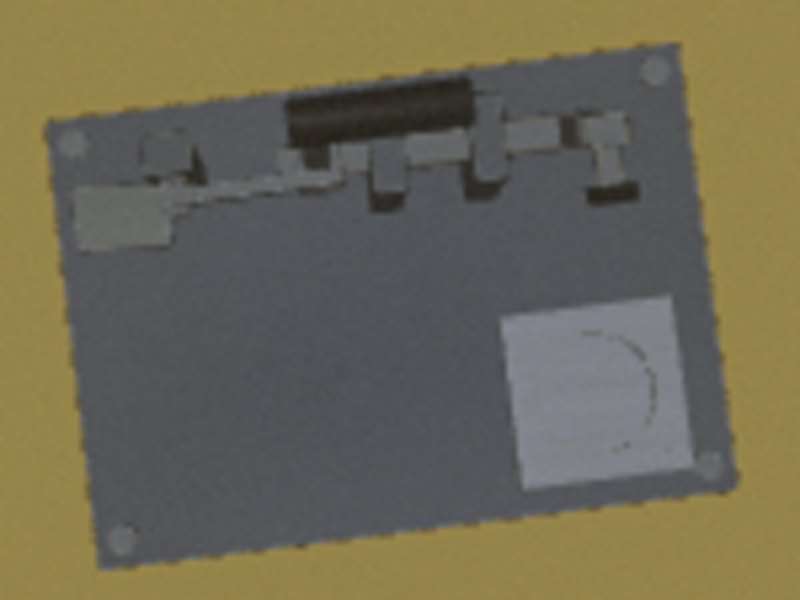

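View pics/s_clamp.png

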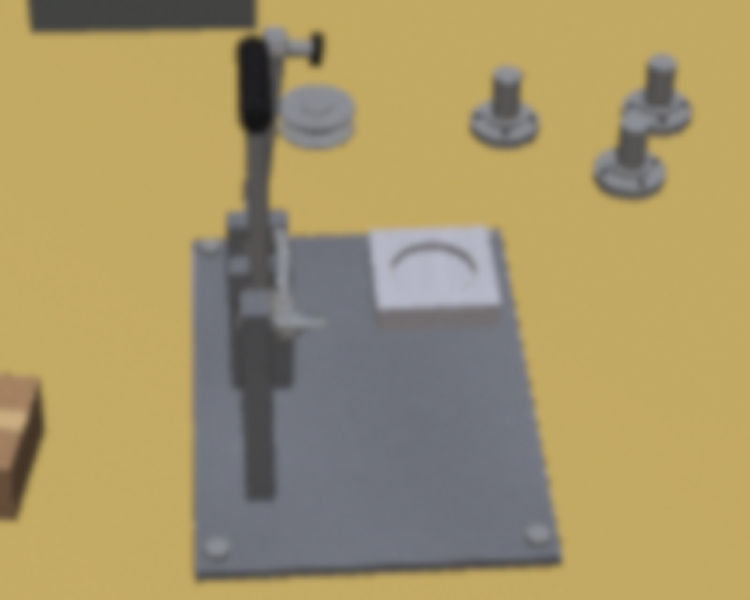

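```bash
python3 - <<'E'
from h import *
import pickle
d=pickle.load(open("c0.pkl","rb"));t=d["top"];s=d["side"]
f=cv2.cvtColor(t["frame"],cv2.COLOR_RGB2BGR)
hsv=cv2.cvtColor(f,cv2.COLOR_BGR2HSV)
m=((hsv[...,1]<100)).astype(np.uint8)*255
n,l,st,ce=cv2.connectedComponentsWithStats(m)
for i in range(1,n):
    if st[i,4]>150: print(i,st[i],ce[i])
def comp(x,y): return (l==l[y,x]).astype(np.uint8)
pm=comp(320,270); cs,_=cv2.findContours(pm,cv2.RETR_EXTERNAL,cv2.CHAIN_APPROX_NONE); c=max(cs,key=cv2.contourArea)
r=cv2.minAreaRect(c); print("plate",r); bx=cv2.boxPoints(r); W=np.array([plane(t,*p,.012) for p in bx]); print(W.round(4)); print([np.linalg.norm(W[i]-W[i-1]).round(4) for i in range(4)])
# block
g=f.min(2); bm=((g>110)&(pm>0)).astype(np.uint8); bm[:, :345]=0; bm[:240]=0
cs,_=cv2.findContours(bm,cv2.RETR_EXTERNAL,cv2.CHAIN_APPROX_NONE); c=max(cs,key=cv2.contourArea)
r2=cv2.minAreaRect(c); b2=cv2.boxPoints(r2); W2=np.array([plane(t,*p,.034) for p in b2]); print("block",r2,W2.round(4),W2.mean(0), [np.linalg.norm(W2[i]-W2[i-1]).round(4) for i in range(4)])
for nm,(x,y) in dict(A=(440,282),B=(420,318),C=(452,330),pul=(447,227)).items():
    cs,_=cv2.findContours(comp(x,y),cv2.RETR_EXTERNAL,cv2.CHAIN_APPROX_NONE); c=max(cs,key=cv2.contourArea)
    (cc,rad)=cv2.minEnclosingCircle(c); e=cv2.fitEllipse(c); print(nm,cc,rad,e, plane(t,*e[0],.012))
E
```

```text
1 [     0      0    640    480 136458] [340.38445529 199.22315291]
41 [296 145   8  23 169] [299.56213018 156.29585799]
46 [151 187  41  32 957] [170.75653083 203.38975967]
47 [  268   198   131    99 10279] [332.62311509 246.97392742]
48 [435 216  24  23 446] [446.42600897 227.        ]
50 [439 272  22  21 349] [449.30945559 282.22063037]
51 [418 308  21  21 350] [428.13714286 318.29142857]
52 [449 318  22  21 359] [459.43175487 327.93036212]
53 [ 71 357  45  32 769] [ 93.1976593  373.18205462]
plate ((332.7923278808594, 246.83847045898438), (85.21186065673828, 121.18193054199219), 82.87498474121094)
[[ 0.6409  0.2073  0.012 ]
 [ 0.6846 -0.1333  0.012 ]
 [ 0.4457 -0.1616  0.012 ]
 [ 0.4027  0.1754  0.012 ]]
[np.float64(0.2404), np.float64(0.3434), np.float64(0.2406), np.float64(0.3397)]
block ((371.45391845703125, 263.13079833984375), (32.12499237060547, 32.124996185302734), 82.87498474121094) [[ 0.5352 -0.0352  0.034 ]
 [ 0.5466 -0.1236  0.034 ]
 [ 0.4583 -0.1342  0.034 ]
 [ 0.447  -0.046   0.034 ]] [ 0.49678632 -0.08476063  0.034     ] [np.float64(0.0889), np.float64(0.0892), np.float64(0.0889), np.float64(0.0889)]
A (449.39654541015625, 282.0862121582031) 10.603904724121094 ((449.30596923828125, 282.2150573730469), (19.926990509033203, 20.5150146484375), 104.70870208740234) [ 0.44444551 -0.30478418  0.012     ]
B (428.1170349121094, 318.3085021972656) 10.549988746643066 ((428.1351013183594, 318.2804870605469), (19.987159729003906, 20.489076614379883), 113.88426208496094) [ 0.34389319 -0.24442303  0.012     ]
C (459.38983154296875, 327.8135681152344) 10.76414680480957 ((459.4256591796875, 327.9253845214844), (20.112138748168945, 20.93632698059082), 102.02478790283203) [ 0.31751334 -0.3312646   0.012     ]
pul (446.3260803222656, 226.71739196777344) 12.108821868896484 ((446.4224548339844, 226.99853515625), (22.370058059692383, 23.5106201171875), 77.23623657226562) [ 0.59982567 -0.29872382  0.012     ]
```

```bash
python3 - <<'E'
from h import *
import pickle
d=pickle.load(open("c0.pkl","rb"));t=d["top"];s=d["side"]
print(tri(t,(454.2,282.2),s,(365.5,199.5)), plane(t,454.2,282.2,.057),plane(s,365.5,199.5,.057))
f=cv2.cvtColor(s["frame"],cv2.COLOR_RGB2BGR)
hsv=cv2.cvtColor(f,cv2.COLOR_BGR2HSV)
m=((hsv[...,1]<100)).astype(np.uint8)
n,l,st,ce=cv2.connectedComponentsWithStats(m)
i=l[213,365]; print(st[i],ce[i])
mm=(l==i); 
rows=np.where(mm.any(1))[0]
for r in rows: c=np.where(mm[r])[0]; print(r,c.min(),c.max(),end='; ')
# predicted outlines with hub at estimate
for p in [(.4445,-.3048,.012),(.4445,-.3048,0),(.4445,-.3048,.057)]: print(proj(s,p),proj(t,p))
# flange & nest in side: recess rim ellipse
yaw=.126;c,sn=np.cos(yaw),np.sin(yaw);o=np.array([.5572,-.0066])
def cl(x,y,z): return np.array([o[0]+c*x-sn*y,o[1]+sn*x+c*y,z])
for q in [(-115,-115,34),(-115,-25,34),(-25,-25,34),(-25,-115,34),(110,200,12),(-130,200,12),(45+10,118,180),(60,-25,124)]:
    w=cl(*(np.array(q)/1000)); print(q,w.round(4),'side',proj(s,w).round(1),'top',proj(t,w).round(1))
E
```

```text
(array([ 0.44288547, -0.30788587,  0.05453539]), np.float64(0.004095875656848905)) [ 0.4449558  -0.30733538  0.057     ] [ 0.44094993 -0.30427063  0.057     ]
[355 197  19  23 293] [364.11604096 209.58361775]
197 362 367; 198 361 368; 199 361 369; 200 361 369; 201 361 368; 202 361 368; 203 362 368; 204 361 368; 205 361 368; 206 359 368; 207 357 370; 208 356 371; 209 355 372; 210 355 373; 211 355 373; 212 355 373; 213 355 373; 214 355 373; 215 356 373; 216 356 372; 217 357 371; 218 359 370; 219 361 367; [363.58215904 211.31017532] [449.31135977 282.1955783 ]
[363.38579669 214.43272901] [448.29564856 282.15205514]
[364.33400016 199.35439939] [453.26890177 282.36515873]
(-115, -115, 34) [ 0.4576 -0.1351  0.034 ] side [358.9 239.9] top [389.7 277.3]
(-115, -25, 34) [ 0.4463 -0.0459  0.034 ] side [362.6 260.7] top [357.4 281.3]
(-25, -25, 34) [ 0.5355 -0.0345  0.034 ] side [329.6 261.9] top [353.3 249.1]
(-25, -115, 34) [ 0.5468 -0.1238  0.034 ] side [327.3 241. ] top [385.5 245.1]
(110, 200, 12) [0.6412 0.2056 0.012 ] side [280.5 331.9] top [268. 212.]
(-130, 200, 12) [0.4031 0.1755 0.012 ] side [379.  327.8] top [277.9 296.5]
(55, 118, 180) [0.5969 0.1174 0.18  ] side [300.7 256.3] top [296.3 221.5]
(60, -25, 124) [ 0.6199 -0.0239  0.124 ] side [297.5 237.1] top [351.3 215.1]
```

Call:
servo_tool --pt "0 0 0 0 0 0.775 1" --pt "0 0 0 0 0 0.775 1" --pt "0 0 0 0 0 0.775 1" --pt "0 0 0 0 0 0.775 1" --pt "0 0 0 0 0 0 1"

```text
t: 0.52
tool_pos: [0.2638, -0.5664, 0.2136]
tool_rot: [-0.0, 0.998, 0.061, -0.0]
contact_force: [0.4, 0.3, 0.6]
grip_width: 0.0914
```

```bash
cat > go.py <<'E'
# python3 go.py x y z : delta in tool frame in 30mm units
import sys; from station import env; from h import *
s=env.state(); q=s["tool_rot"]; r=R.from_quat([q[1],q[2],q[3],q[0]])
p=np.array([float(a) for a in sys.argv[1:4]]); d=p-s["tool_pos"]
print("t",round(s["t"],2),"pos",np.round(s["tool_pos"],4),"yaw",np.arctan2(*r.as_matrix()[[1,0],0]).round(4),"toolz",r.as_matrix()[:,2].round(4),"F",np.round(s["contact_force"],1),"grip",round(s["grip_width"],4))
print("delta mm",(d*1000).round(1),"tool units",(r.inv().apply(d)/.03).round(3))
E
python3 go.py .4445 -.3055 .10
```

```text
t 0.52 pos [ 0.2638 -0.5664  0.2136] yaw 0.1217 toolz [-2.e-04  6.e-04 -1.e+00] F [0.4 0.3 0.6] grip 0.0914
delta mm [ 180.7  260.9 -113.6] tool units [ 7.036 -7.898  3.791]
```

Call:
servo_tool --pt "0.7 -0.79 0.2 0 0 0 1" --pt "0.7 -0.79 0.3 0 0 0 1" --pt "0.7 -0.79 0.38 0 0 0 1" --pt "0.7 -0.79 0.4 0 0 0 1" --pt "0.7 -0.79 0.4 0 0 0 1" --pt "0.7 -0.79 0.4 0 0 0 1" --pt "0.7 -0.79 0.4 0 0 0 1" --pt "0.7 -0.79 0.4 0 0 0 1" --pt "0.7 -0.79 0.4 0 0 0 1" --pt "0.7 -0.79 0.4 0 0 0 1"

```text
t: 1.35
tool_pos: [0.443, -0.3037, 0.103]
tool_rot: [0.0, 0.998, 0.064, -0.0]
contact_force: [1.3, 0.3, -0.1]
grip_width: 0.0914
```

```bash
python3 go.py .4445 -.3055 .026; python3 - <<'E'
from station import env
from h import *
for n in("side","top"):
    c=env.read_camera(n); f=c["frame"][...,::-1]
    if n=="side": x,y=300,130
    else: x,y=370,200
    cv2.imwrite(f"pics/{n}1.png",cv2.resize(f[y:y+120,x:x+160],(800,600),interpolation=cv2.INTER_CUBIC))
E
```

```text
t 1.35 pos [ 0.443  -0.3037  0.103 ] yaw 0.1287 toolz [-0. -0. -1.] F [ 1.3  0.3 -0.1] grip 0.0914
delta mm [  1.5  -1.8 -77. ] tool units [0.041 0.064 2.565]
```

View pics/side1.png

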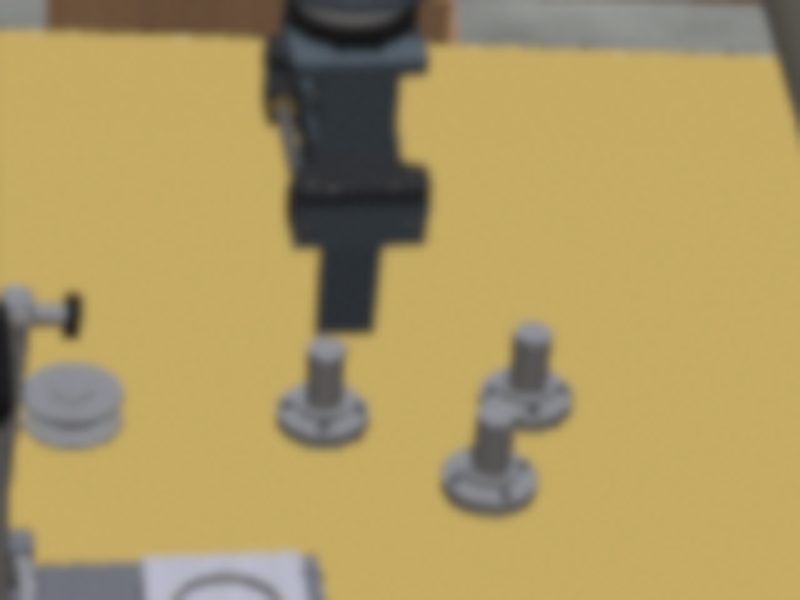

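View pics/top1.png

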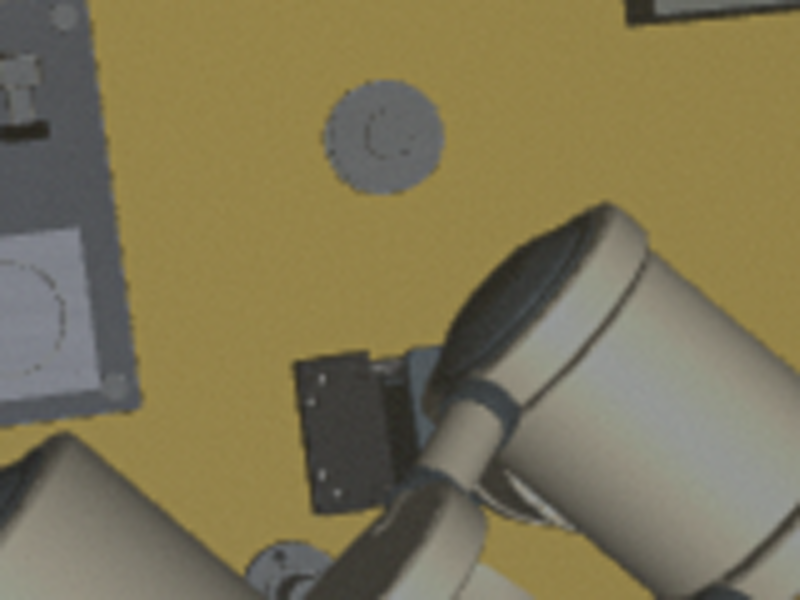

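```bash
python3 - <<'E'
from h import *
import pickle
d=pickle.load(open("c0.pkl","rb"));t=d["top"];s=d["side"]
ty=np.array([np.sin(.1287),-np.cos(.1287),0]);p=np.array([.443,-.3037,.103])
for k in(.046,.052,.059): print(proj(s,p-k*ty))
tx=np.array([np.cos(.1287),np.sin(.1287),0])
for k in(-.016,.016): print(proj(s,p-.059*ty+k*tx))
for x in (.4415,.443,.4445): print(proj(s,[x,-.3048,.057]),proj(s,[x,-.3048,.012]))
E
```

```text
[367.56610403 195.63542805]
[367.82500466 196.79751761]
[368.1289039  198.16158584]
[373.58551757 197.97673288]
[362.66779684 198.34659103]
[365.32009489 199.39361137] [364.55207714 211.34992447]
[364.82702285 199.3740044 ] [364.06709421 211.33004892]
[364.33400016 199.35439939] [363.58215904 211.31017532]
```

Call:
servo_tool --pt "0.04 0.05 0.5 0 0 0 1" --pt "0 0 0.7 0 0 0 1" --pt "0 0 0.6 0 0 0 1" --pt "0 0 0.5 0 0 0 1" --pt "0 0 0.27 0 0 0 1" --pt "0 0 0 0 0 0 0.6" --pt "0 0 0 0 0 0 0.3" --pt "0 0 0 0 0 0 0.1" --pt "0 0 0 0 0 0 0" --pt "0 0 0 0 0 0 0"

```text
t: 2.28
tool_pos: [0.4442, -0.3068, 0.0272]
tool_rot: [0.0, 0.998, 0.063, 0.0]
contact_force: [0.2, -0.7, 0.5]
grip_width: 0.0607
```

```bash
python3 go.py .4968 -.0848 .15
```

```text
t 2.28 pos [ 0.4442 -0.3068  0.0272] yaw 0.1261 toolz [ 1.e-03 -9.e-04 -1.e+00] F [ 0.2 -0.7  0.5] grip 0.0607
delta mm [ 52.6 222.  122.8] tool units [ 2.674 -7.116 -4.098]
```

Call:
servo_tool --pt "0 0 0 0 0 0 0" --pt "0 0 0 0 0 0 0" --pt "0 0 0 0 0 0 0" --pt "0 0 0 0 0 0 0" --pt "0 0 0 0 0 0 0" --pt "0 0 0 0 0 0 0" --pt "0 0 0 0 0 0 0"

```text
t: 2.87
tool_pos: [0.4438, -0.3064, 0.0264]
tool_rot: [-0.0, 0.998, 0.063, -0.0]
contact_force: [-1.3, -0.0, 1.2]
grip_width: 0.0234
```

```bash
python3 go.py .4968 -.0848 .15
```

```text
t 2.87 pos [ 0.4438 -0.3064  0.0264] yaw 0.1258 toolz [-0.  0. -1.] F [-1.3 -0.   1.2] grip 0.0234
delta mm [ 53.  221.6 123.6] tool units [ 2.679 -7.108 -4.12 ]
```

Call:
servo_tool --pt "0 0 -0.5 0 0 0 0" --pt "0 0 -0.8 0 0 0 0" --pt "0.3 -0.7 -0.8 0 0 0 0" --pt "0.35 -0.9 -0.3 0 0 0 0" --pt "0.35 -0.9 -0.1 0 0 0 0" --pt "0.35 -0.9 0 0 0 0 0" --pt "0.35 -0.9 0 0 0 0 0" --pt "0.35 -0.9 0 0 0 0 0" --pt "0.35 -0.9 0 0 0 0 0" --pt "0.28 -0.9 0 0 0 0 0"

```text
t: 3.7
tool_pos: [0.4975, -0.0866, 0.1013]
tool_rot: [-0.0, 0.998, 0.063, -0.0]
contact_force: [0.0, 0.2, -2.1]
grip_width: 0.0232
```

Call:
servo_tool --pt "0 -0.1 0 0 0 0 0" --pt "0 0 0 0 0 0 0"

```text
t: 3.87
tool_pos: [0.4966, -0.0835, 0.1013]
tool_rot: [-0.0, 0.998, 0.064, -0.0]
contact_force: [0.3, -1.1, -3.2]
grip_width: 0.0234
```

```bash
python3 go.py .4968 -.0848 .05; python3 - <<'E'
from station import env
from h import *
import pickle
d={}
for n in("side","top"):
    c=env.read_camera(n); d[n]=c; f=c["frame"][...,::-1]
    if n=="side": x,y=270,160
    else: x,y=310,190
    cv2.imwrite(f"pics/{n}2.png",cv2.resize(f[y:y+120,x:x+160],(800,600),interpolation=cv2.INTER_CUBIC))
pickle.dump(d,open("c2.pkl","wb"))
E
```

```text
t 3.87 pos [ 0.4966 -0.0835  0.1013] yaw 0.1284 toolz [-7.e-04  3.e-04 -1.e+00] F [ 0.3 -1.1 -3.2] grip 0.0234
delta mm [  0.2  -1.3 -51.3] tool units [0.002 0.044 1.709]
```

View pics/side2.png

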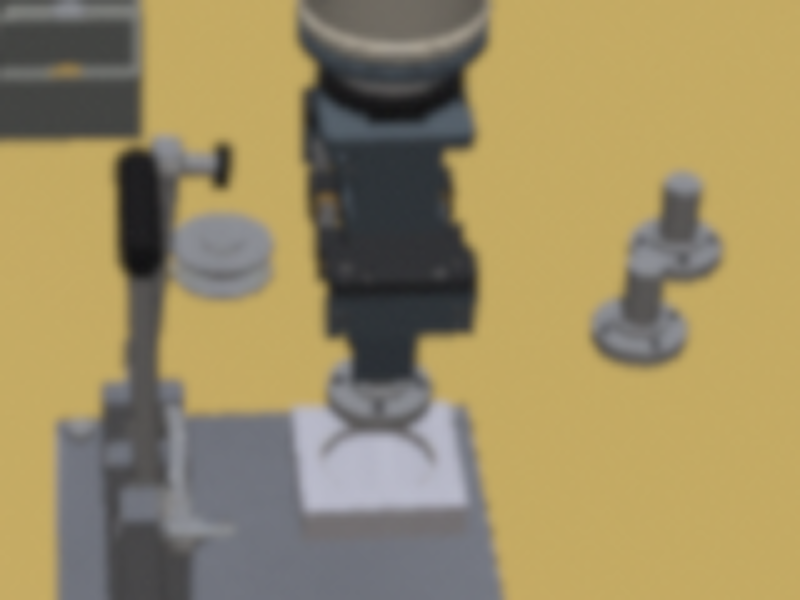

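View pics/top2.png

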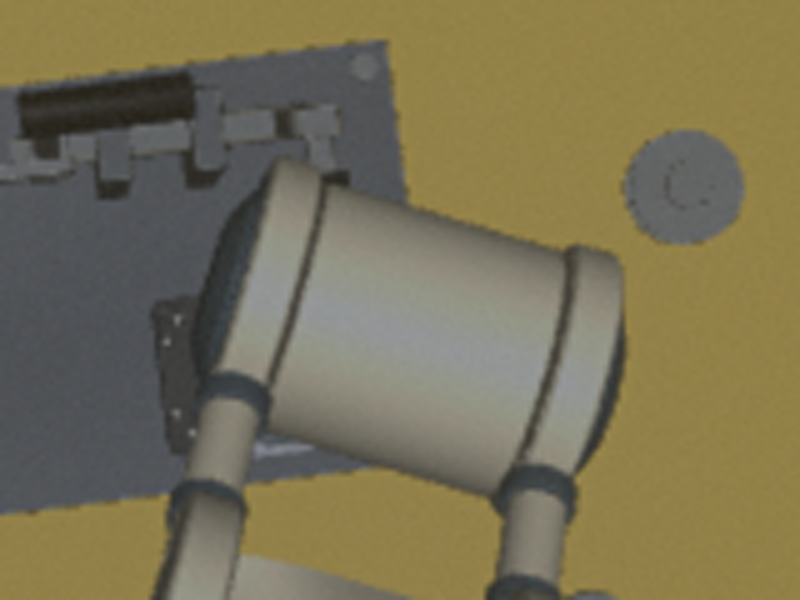

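```bash
python3 - <<'E'
from h import *
import pickle
d=pickle.load(open("c2.pkl","rb"));s=d["side"];t=d["top"]
for z in(.074,.087,.034,.25,.3,.35): print(z,(proj(s,[.4968,-.0848,z])-[270,160]+.5)*5)
f=s["frame"]
# flange extent rows
hsv=cv2.cvtColor(f,cv2.COLOR_RGB2HSV)
for v in (236,237,238,239,240,241,242,243): print(v,f[v,328:362].max(1).tolist())
for v in (246,248,250,252): print(v,f[v,328:362].max(1).tolist())
E
```

```text
0.074 [377.13579126 399.64916926]
0.087 [377.85199625 381.04048099]
0.034 [374.97935684 455.67840133]
0.25 [387.53309491 129.50279519]
0.3 [390.78966565  44.88943704]
0.35 [394.19737668 -43.65090077]
236 [196, 195, 196, 195, 196, 195, 185, 160, 125, 110, 117, 120, 101, 86, 87, 84, 78, 76, 77, 79, 85, 94, 97, 99, 102, 99, 103, 128, 161, 184, 194, 195, 196, 195]
237 [196, 196, 196, 196, 196, 194, 182, 154, 133, 132, 136, 133, 119, 109, 111, 109, 106, 104, 106, 107, 109, 114, 115, 119, 123, 117, 113, 123, 152, 181, 193, 196, 196, 196]
238 [196, 196, 196, 195, 196, 194, 179, 149, 133, 142, 145, 143, 134, 123, 119, 118, 118, 120, 120, 121, 118, 118, 123, 133, 138, 136, 129, 131, 154, 181, 193, 195, 195, 195]
239 [196, 196, 196, 196, 195, 193, 178, 144, 125, 137, 144, 146, 143, 136, 127, 120, 114, 111, 112, 119, 122, 125, 134, 142, 144, 142, 134, 132, 156, 181, 191, 193, 194, 192]
240 [194, 193, 194, 194, 193, 191, 177, 143, 116, 121, 135, 143, 145, 144, 139, 130, 115, 100, 106, 125, 134, 138, 143, 145, 143, 136, 125, 127, 157, 179, 187, 187, 184, 178]
241 [183, 186, 189, 190, 189, 187, 17
[... 482 characters left out ...]

246 [146, 179, 196, 200, 200, 199, 196, 190, 178, 161, 145, 134, 129, 131, 134, 136, 137, 138, 138, 136, 132, 123, 117, 123, 142, 163, 180, 191, 196, 199, 198, 194, 178, 149]
248 [140, 176, 195, 200, 199, 194, 180, 158, 147, 155, 171, 181, 187, 191, 193, 193, 195, 196, 197, 197, 194, 188, 180, 170, 155, 139, 140, 160, 183, 195, 199, 197, 184, 158]
250 [132, 164, 189, 198, 198, 186, 166, 162, 177, 191, 197, 199, 199, 199, 198, 198, 198, 199, 201, 202, 200, 199, 198, 197, 193, 185, 168, 148, 158, 183, 196, 197, 189, 167]
252 [126, 152, 182, 197, 200, 194, 188, 190, 196, 198, 199, 199, 200, 199, 198, 198, 198, 199, 201, 202, 201, 200, 199, 199, 198, 196, 192, 179, 170, 183, 196, 198, 195, 180]
```

```bash
python3 - <<'E'
from h import *
import pickle
d=pickle.load(open("c2.pkl","rb"));s=d["side"]
f=s["frame"][...,::-1]
cv2.imwrite("pics/side2b.png",cv2.resize(f[60:270,230:510],(800,600)))
for p in [(.4975,-.0835+.029,.0749),(.4975,-.0838+.029,.0749),(.5,-.0848-.033,.034),(.5,-.0848-.031,.032)]: print(proj(s,p))
for v in range(238,262): print(v, s["frame"][v,340:350].max(1).mean().round(0),end=' ')
E
```

```text
[344.299663   246.20605857]
[344.30349471 246.13525235]
[343.76129599 243.09065179]
[343.71613215 244.08602358]
238 121.0 239 123.0 240 128.0 241 130.0 242 122.0 243 106.0 244 94.0 245 100.0 246 133.0 247 172.0 248 193.0 249 199.0 250 199.0 251 200.0 252 200.0 253 200.0 254 199.0 255 200.0 256 200.0 257 200.0 258 200.0 259 200.0 260 192.0 261 170.0
```

View pics/side2b.png

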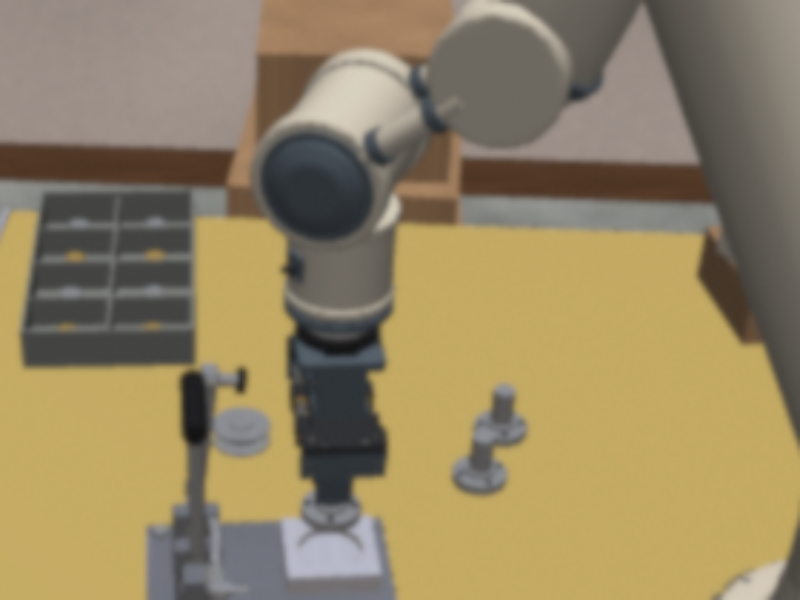

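Call:
servo_tool --pt "0 0.04 0.4 0 0 0 0" --pt "0 0 0.4 0 0 0 0" --pt "0 0 0.25 0 0 0 0" --pt "0 0 0.1 0 0 0 0" --pt "0 0 0 0 0 0 0"

```text
t: 4.38
tool_pos: [0.4966, -0.0868, 0.0663]
tool_rot: [-0.0, 0.998, 0.062, -0.001]
contact_force: [-0.6, -0.3, -2.3]
grip_width: 0.0232
```

```bash
python3 go.py .4968 -.0848 .05; python3 - <<'E'
from station import env
from h import *
c=env.read_camera("side"); f=c["frame"][...,::-1]
cv2.imwrite(f"pics/side3.png",cv2.resize(f[210:270,300:380],(800,600),interpolation=cv2.INTER_CUBIC))
E
```

```text
t 4.38 pos [ 0.4966 -0.0868  0.0663] yaw 0.1248 toolz [-1.2e-03  3.0e-04 -1.0e+00] F [-0.6 -0.3 -2.3] grip 0.0232
delta mm [  0.2   2.  -16.3] tool units [ 0.017 -0.065  0.545]
```

View pics/side3.png

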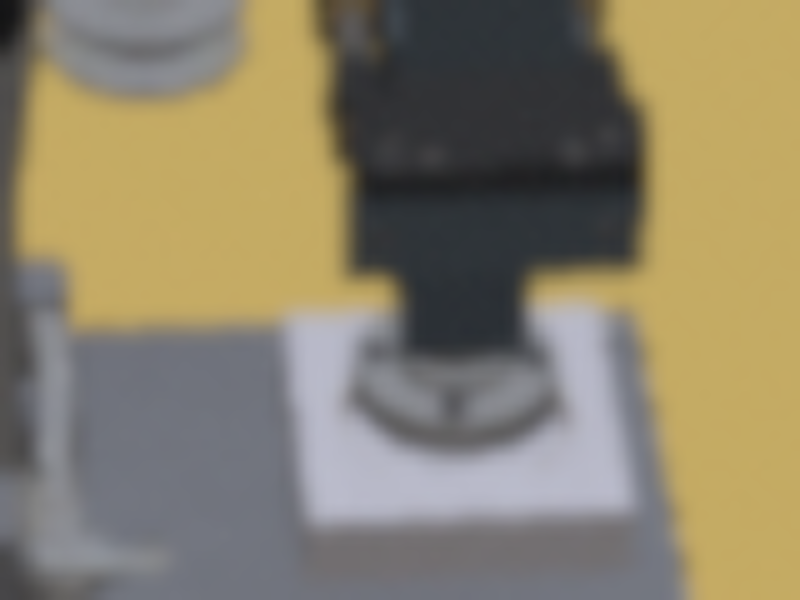

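Call:
servo_tool --pt "0 0 0.1 0 0 0 0" --pt "0 0 0 0 0 0 0"

```text
t: 4.6
tool_pos: [0.4972, -0.0864, 0.064]
tool_rot: [0.0, 0.998, 0.063, 0.0]
contact_force: [-0.2, 0.4, -2.1]
grip_width: 0.0231
```

Call:
servo_tool --pt "0 0 0.1 0 0 0 0" --pt "0 0 0 0 0 0 0"

```text
t: 4.77
tool_pos: [0.497, -0.0862, 0.0607]
tool_rot: [-0.0, 0.998, 0.063, 0.0]
contact_force: [-0.9, -0.6, -2.4]
grip_width: 0.0231
```

Call:
servo_tool --pt "0 0 0.1 0 0 0 0" --pt "0 0 0 0 0 0 0"

```text
t: 4.93
tool_pos: [0.4969, -0.0862, 0.0576]
tool_rot: [-0.0, 0.998, 0.063, -0.0]
contact_force: [-0.5, 0.1, -2.2]
grip_width: 0.0233
```

Call:
servo_tool --pt "0 0 0.07 0 0 0 0" --pt "0 0 0 0 0 0 0"

```text
t: 5.1
tool_pos: [0.4969, -0.0862, 0.0556]
tool_rot: [-0.0, 0.998, 0.063, -0.0]
contact_force: [-0.2, -1.3, -1.8]
grip_width: 0.0236
```

Call:
servo_tool --pt "0 0 0.07 0 0 0 0" --pt "0 0 0 0 0 0 0"

```text
t: 5.27
tool_pos: [0.4969, -0.0862, 0.0534]
tool_rot: [-0.0, 0.998, 0.063, -0.0]
contact_force: [-0.9, 0.6, -2.0]
grip_width: 0.023
```

Call:
servo_tool --pt "0 0 0.07 0 0 0 0" --pt "0 0 0 0 0 0 0"

```text
t: 5.43
tool_pos: [0.4969, -0.0862, 0.0513]
tool_rot: [-0.0, 0.998, 0.063, -0.0]
contact_force: [-0.6, -0.4, -2.0]
grip_width: 0.0236
```

Call:
servo_tool --pt "0 0 0.05 0 0 0 0" --pt "0 0 0 0 0 0 0"

```text
t: 5.6
tool_pos: [0.4971, -0.0862, 0.0503]
tool_rot: [0.0, 0.998, 0.063, 0.0]
contact_force: [-1.0, 1.4, 3.7]
grip_width: 0.0234
```

```bash
python3 - <<'E'
from station import env
from h import *
c=env.read_camera("side"); f=c["frame"][...,::-1]
cv2.imwrite(f"pics/side4.png",cv2.resize(f[210:270,300:380],(800,600),interpolation=cv2.INTER_CUBIC))
E
```

```text
(no output)
```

View pics/side4.png

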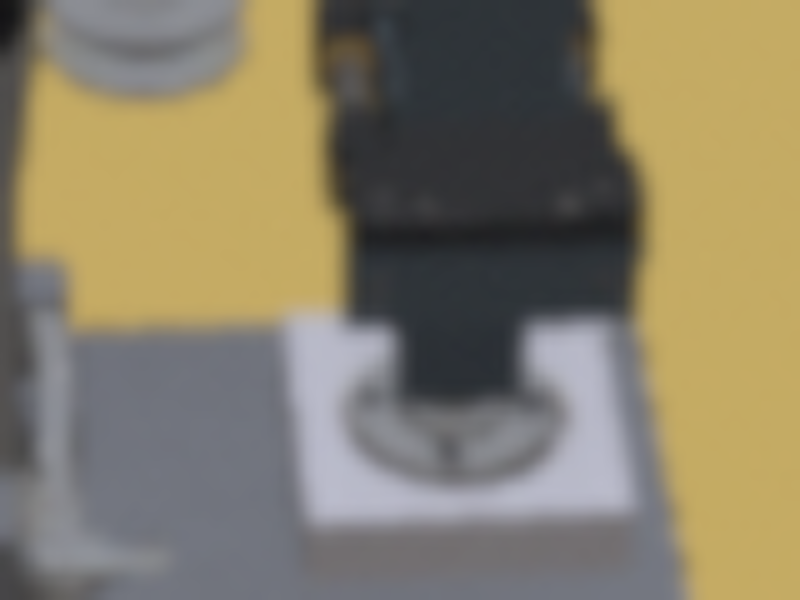

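Call:
servo_tool --pt "0 0 0 0 0 0 0.4" --pt "0 0 0 0 0 0 0.6" --pt "0 0 0 0 0 0 0.6" --pt "0 0 0 0 0 0 0.6" --pt "0 0 0 0 0 0 0.6" --pt "0 0 0 0 0 0 0.6"

```text
t: 6.15
tool_pos: [0.497, -0.0862, 0.0501]
tool_rot: [-0.0, 0.998, 0.063, -0.0]
contact_force: [0.4, -0.1, -0.2]
grip_width: 0.0547
```

Call:
servo_tool --pt "0 0 -0.5 0 0 0 0.6" --pt "0 0 -0.8 0 0 0 0.6" --pt "0 0 -1 0 0 0 0.3" --pt "0 0 -1 0 0 0 0" --pt "-0.8 0 -1 0 0 0 0" --pt "-1 0 -1 0 0 0 0" --pt "-1 0 -1 0 0 0 0" --pt "-0.8 0 -0.7 0 0 0 0" --pt "0 0 0 0 0 0 0"

```text
t: 6.9
tool_pos: [0.3887, -0.1, 0.2625]
tool_rot: [0.001, 0.998, 0.063, 0.002]
contact_force: [1.6, -1.1, -0.0]
grip_width: 0.0111
```

```bash
python3 go.py .4968 -.0848 .05; python3 - <<'E'
from station import env
from h import *
import pickle
d={}
for n in("side","top"):
    c=env.read_camera(n); d[n]=c; f=c["frame"][...,::-1]
    if n=="side": x,y=270,160
    else: x,y=260,185
    cv2.imwrite(f"pics/{n}5.png",cv2.resize(f[y:y+120,x:x+160],(800,600),interpolation=cv2.INTER_CUBIC))
pickle.dump(d,open("c5.pkl","wb"))
E
```

```text
t 6.9 pos [ 0.3887 -0.1     0.2625] yaw 0.1252 toolz [ 0.0035 -0.002  -1.    ] F [ 1.6 -1.1 -0. ] grip 0.0111
delta mm [ 108.1   15.2 -212.5] tool units [ 3.617 -0.07   7.095]
```

View pics/side5.png

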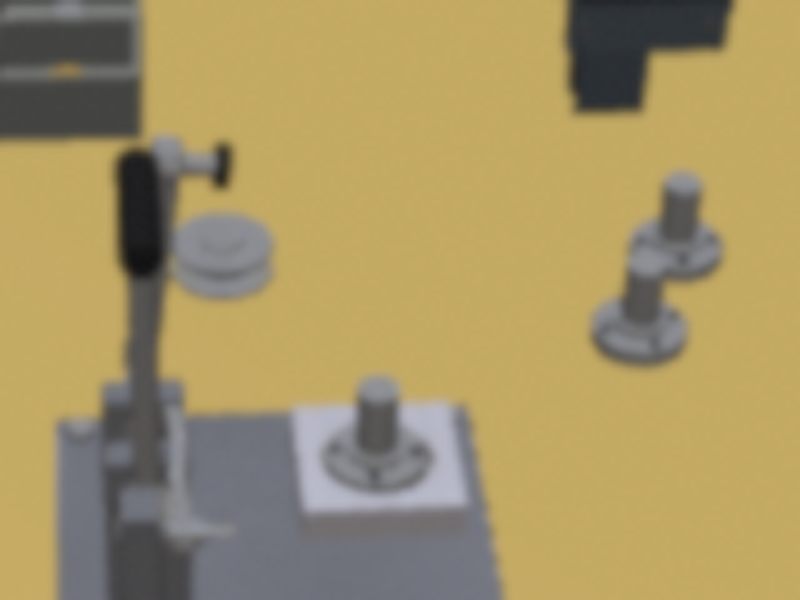

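View pics/top5.png

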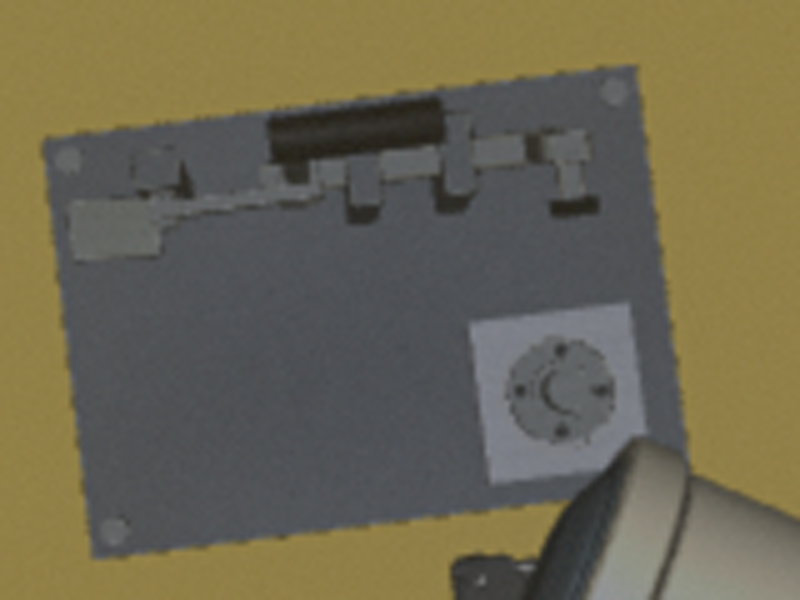

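```bash
python3 - <<'E'
from station import env
from h import *
import pickle
s0=env.state(); print(np.round(s0["joints"],3))
d=pickle.load(open("c5.pkl","rb"));s=d["side"];t=d["top"]
yaw=.126;c,sn=np.cos(yaw),np.sin(yaw);o=np.array([.5572,-.0066])
def cl(x,y,z): x,y,z=x/1e3,y/1e3,z/1e3; return np.array([o[0]+c*x-sn*y,o[1]+sn*x+c*y,z])
def inv(w): a=w[:2]-o; return np.array([c*a[0]+sn*a[1],-sn*a[0]+c*a[1],w[2]])*1e3
# pad corners in top crop
for p in [(69,200),(160,200),(163,256),(78,260)]:
    u=260+p[0]/5-.5; v=185+p[1]/5-.5; print((u,v),inv(plane(t,u,v,.19)).round(1))
print("pad exp",cl(45,160,190), proj(t,cl(45,160,190)),proj(s,cl(45,160,190)))
for y0,z0 in ((141,171),(179,209)):
  for x0 in (30,60): print("corner",(x0,y0,z0),(proj(t,cl(x0,y0,z0))-[260,185]+.5)*5, (proj(s,cl(x0,y0,z0))-[270,160]+.5)*5)
# grip bar ends
for q in [(60,72,275),(60,-10,275),(60,22,275)]: print("bar",q,cl(*q).round(4),(proj(t,cl(*q))-[260,185]+.5)*5,(proj(s,cl(*q))-[270,160]+.5)*5)
print("sprayer",inv(plane(t,172,203,.1)), "stem top", (proj(s,[.4968,-.0848,.081])-[270,160]+.5)*5)
print("bar at stop",cl(60-169,22,125))
E
```

```text
[-0.398  0.123  1.779  0.     1.237  1.047]
(273.3, 224.5) [ 53.6 175.5 190. ]
(291.5, 224.5) [ 48.  130.5 190. ]
(292.1, 235.7) [ 20.  132.3 190. ]
(275.1, 236.5) [ 23.2 174.6 190. ]
pad exp [0.58173656 0.15778661 0.19      ] [279.89355808 227.12967875] [305.6183869  264.79964269]
corner (30, 141, 171) [145.65370688 241.35253684] [211.79421962 528.92242536]
corner (60, 141, 171) [138.60955678 182.71526518] [147.38100976 531.30432424]
corner (30, 179, 209) [ 64.21016304 244.5083101 ] [215.18220081 521.49249157]
corner (60, 179, 209) [ 57.08756197 184.17318876] [148.03268405 523.96857426]
bar (60, 72, 275) [0.6077 0.0724 0.275 ] [271.20693716 141.59221448] [138.07918994 263.0148777 ]
bar (60, -10, 275) [ 0.618 -0.009  0.275] [445.25750961 120.12591765] [133.52820759 163.05379495]
bar (60, 22, 275) [0.614  0.0228 0.275 ] [377.34566833 128.50173465] [135.25283078 200.9346718 ]
sprayer [153.8840027  444.43297452 100.        ] stem top [377.52048539 389.65391188]
bar at stop [0.44629943 0.00152791 0.125     ]
```

```bash
python3 - <<'E'
from h import *
import pickle
d=pickle.load(open("c5.pkl","rb"));s=d["side"];t=d["top"]
f=t["frame"][...,::-1]; a=cv2.resize(f[210:246,264:312],(800,600),interpolation=cv2.INTER_CUBIC)
a=cv2.convertScaleAbs(a,alpha=1.8); cv2.imwrite("pics/pad_t.png",a)
f=s["frame"][...,::-1]; a=cv2.resize(f[230:275,285:345],(800,600),interpolation=cv2.INTER_CUBIC); cv2.imwrite("pics/pad_s.png",cv2.convertScaleAbs(a,alpha=1.3))
E
```

```text
(no output)
```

View pics/pad_t.png

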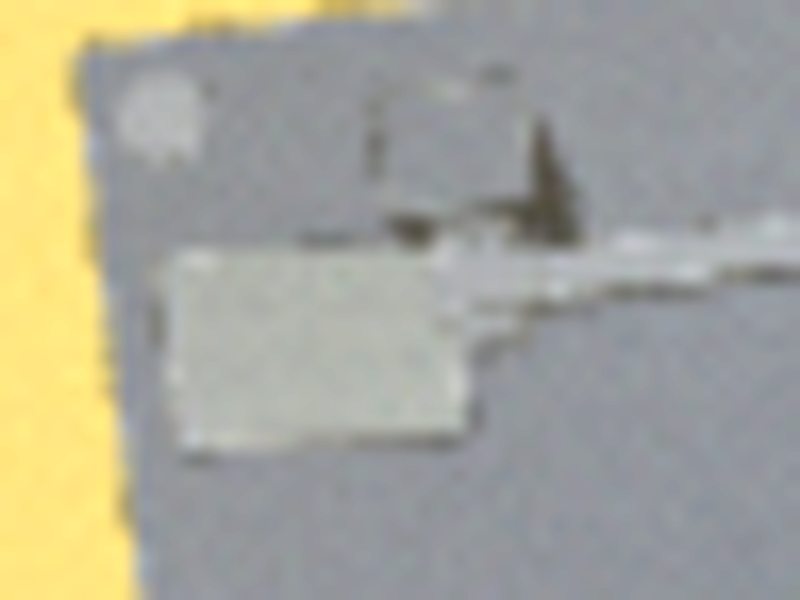

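View pics/pad_s.png

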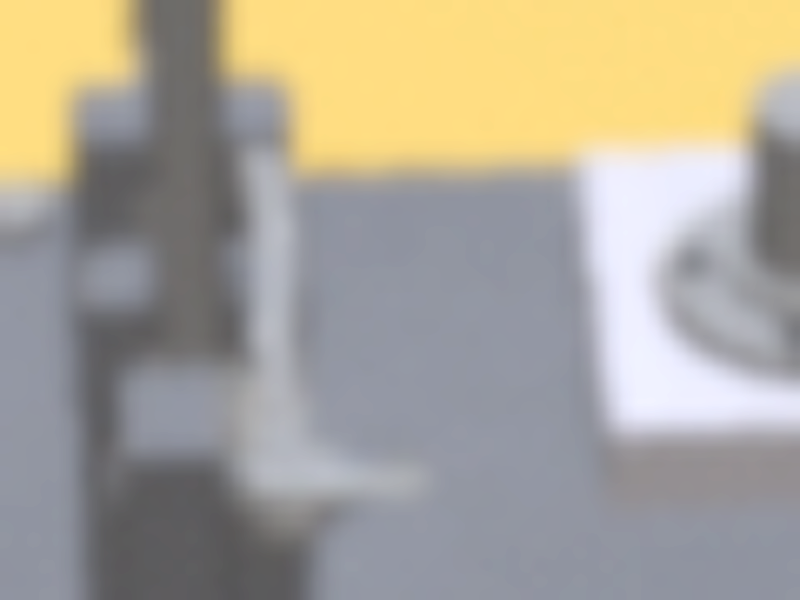

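```bash
python3 - <<'E'
from h import *
import pickle
d=pickle.load(open("c5.pkl","rb"));s=d["side"];t=d["top"]
yaw=.126;c,sn=np.cos(yaw),np.sin(yaw);o=np.array([.5572,-.0066])
def cl(x,y,z): x,y,z=x/1e3,y/1e3,z/1e3; return np.array([o[0]+c*x-sn*y,o[1]+sn*x+c*y,z])
def inv(w): a=w[:2]-o; return np.array([c*a[0]+sn*a[1],-sn*a[0]+c*a[1],w[2]])*1e3
def T(x,y): return 264+x/16.667-.5,210+y/16.667-.5
def S(x,y): return 285+x/13.333-.5,230+y/13.333-.5
print("post",[inv(plane(t,*T(*p),.18)).round(1) for p in [(372,95),(515,80),(525,205),(390,215)]])
print("pad outer",[inv(plane(t,*T(*p),z)).round(1) for p in [(168,250),(183,452)] for z in(.2,.21)])
print("pad inner",[inv(plane(t,*T(*p),z)).round(1) for p in [(445,250),(468,435)] for z in(.16,.17)])
print("bolt/plate corner",inv(plane(t,*T(80,48),.012)))
print("post side",[inv(plane(s,*S(*p),.18)).round(1) for p in [(125,370),(235,365),(120,455),(230,460)]])
print("pad tip side",[inv(tri(t,T(183,452),s,S(425,480))[0]), tri(t,T(183,452),s,S(425,480))[1]])
E
```

```text
post [array([ 74.1, 142.3, 180. ]), array([ 73.7, 120.6, 180. ]), array([ 54.7, 121.4, 180. ]), array([ 55.7, 141.8, 180. ])]
pad outer [array([ 52.4, 174.1, 200. ]), array([ 51.3, 173.3, 210. ]), array([ 22.2, 175.4, 200. ]), array([ 21.4, 174.6, 210. ])]
pad inner [array([ 51.5, 135.1, 160. ]), array([ 50.5, 134.6, 170. ]), array([ 22.9, 135. , 160. ]), array([ 22. , 134.5, 170. ])]
bolt/plate corner [108.73080518 199.18598504  12.        ]
post side [array([ 71.2, 120.5, 180. ]), array([ 51.8, 120.2, 180. ]), array([ 72.5, 143. , 180. ]), array([ 53.5, 145.4, 180. ])]
pad tip side [array([ 21.7271699 , 175.43023216, 200.42440766]), np.float64(0.000975428405263044)]
```

Call:
servo_tool --pt "0 0 0 0 0 -1 0" --pt "0 0 0 0 0 -1 0" --pt "0 0 0 0 0 -1 0" --pt "0 0 0 0 0 -1 0" --pt "0 0 0 0 0 -1 0" --pt "0 0 0 0 0 -1 0" --pt "0 0 0 0 0 -1 0" --pt "0 0 0 0 0 -1 0"

```text
t: 7.67
tool_pos: [0.3914, -0.0994, 0.2579]
tool_rot: [-0.001, 0.894, 0.449, -0.001]
contact_force: [0.2, -0.5, -1.3]
grip_width: 0.0002
```

Call:
servo_tool --pt "0 0 0 0 0 -1 0" --pt "0 0 0 0 0 -1 0" --pt "0 0 0 0 0 -1 0" --pt "0 0 0 0 0 -1 0" --pt "0 0 0 0 0 -1 0" --pt "0 0 0 0 0 -1 0" --pt "0 0 0 0 0 -1 0" --pt "0 0 0 0 0 -0.7 0" --pt "0 0 0 0 0 0 0"

```text
t: 8.42
tool_pos: [0.3913, -0.0994, 0.2579]
tool_rot: [-0.001, 0.66, 0.751, -0.0]
contact_force: [0.2, 0.7, -0.3]
grip_width: 0.0005
```

```bash
cat >> h.py <<'E'
yaw=.126;_c,_s=np.cos(yaw),np.sin(yaw);_o=np.array([.5572,-.0066])
def cl(x,y,z): x,y,z=x/1e3,y/1e3,z/1e3; return np.array([_o[0]+_c*x-_s*y,_o[1]+_s*x+_c*y,z])
def inv(w): a=np.asarray(w)[:2]-_o; return np.array([_c*a[0]+_s*a[1],-_s*a[0]+_c*a[1],w[2]])*1e3
E
cat > goc.py <<'E'
import sys; from station import env; from h import *
s=env.state(); q=s["tool_rot"]; r=R.from_quat([q[1],q[2],q[3],q[0]])
p=cl(*[float(a) for a in sys.argv[1:4]]); d=p-s["tool_pos"]
m=r.as_matrix()
print("t",round(s["t"],2),"clamp pos",inv(s["tool_pos"]).round(1),"yaw",np.arctan2(m[1,0],m[0,0]).round(4),"toolz",m[:,2].round(4),"F",np.round(s["contact_force"],1),"grip",round(s["grip_width"],4),"j",np.round(s["joints"],2))
print("target",p.round(4),"tool units",(r.inv().apply(d)/.03).round(3))
E
python3 goc.py 37 160 240
```

```text
t 8.42 clamp pos [-176.2  -71.2  257.9] yaw 1.6999 toolz [-1.6e-03  8.0e-04 -1.0e+00] F [ 0.2  0.7 -0.3] grip 0.0005 j [-0.4   0.13  1.78  0.    1.24 -0.53]
target [0.5738 0.1568 0.24  ] tool units [7.685 7.132 0.595]
```

Call:
servo_tool --pt "0.77 0.71 0 0 0 0 0" --pt "0.77 0.71 0 0 0 0 0" --pt "0.77 0.71 0 0 0 0 0" --pt "0.77 0.71 0 0 0 0 0" --pt "0.77 0.71 0 0 0 0 0" --pt "0.77 0.71 0 0 0 0 0" --pt "0.77 0.71 0 0 0 0 0" --pt "0.77 0.71 0.1 0 0 0 0" --pt "0.77 0.71 0.2 0 0 0 0" --pt "0.76 0.74 0.3 0 0 0 0"

```text
t: 9.25
tool_pos: [0.5755, 0.1579, 0.2401]
tool_rot: [-0.0, 0.663, 0.749, -0.0]
contact_force: [-0.1, 0.2, -0.0]
grip_width: 0.0006
```

Call:
servo_tool --pt "0 0 0 0 0 0 0" --pt "0 0 0 0 0 0 0"

```text
t: 9.42
tool_pos: [0.5746, 0.1574, 0.239]
tool_rot: [-0.001, 0.662, 0.75, -0.001]
contact_force: [-0.0, 0.3, -0.1]
grip_width: 0.0008
```

```bash
python3 goc.py 37 160 215; python3 - <<'E'
from station import env
from h import *
c=env.read_camera("side"); f=c["frame"][...,::-1]
cv2.imwrite(f"pics/side6.png",cv2.resize(f[180:300,240:400],(800,600),interpolation=cv2.INTER_CUBIC))
E
```

```text
t 9.42 clamp pos [ 37.9 160.5 239. ] yaw 1.6955 toolz [-2.6e-03 -4.0e-04 -1.0e+00] F [-0.   0.3 -0.1] grip 0.0008 j [0.17 0.43 1.38 0.   1.33 0.04]
target [0.5738 0.1568 0.215 ] tool units [-0.016 -0.027  0.799]
```

View pics/side6.png

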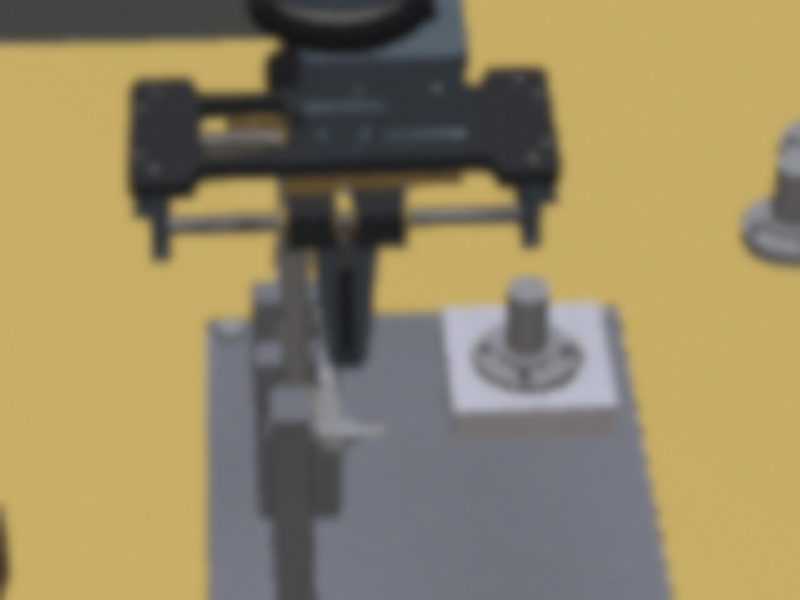

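Call:
servo_tool --pt "0 0 0.4 0 0 0 0" --pt "0 0 0.3 0 0 0 0" --pt "0 0 0.2 0 0 0 0"

```text
t: 9.72
tool_pos: [0.5737, 0.1552, 0.213]
tool_rot: [-0.0, 0.662, 0.749, -0.001]
contact_force: [-0.8, 0.6, -0.4]
grip_width: 0.0007
```

Call:
servo_tool --pt "0 0 0.2 0 0 0 0" --pt "0 0 0.2 0 0 0 0"

```text
t: 9.88
tool_pos: [0.5743, 0.1555, 0.2016]
tool_rot: [-0.0, 0.662, 0.75, -0.0]
contact_force: [-0.1, -0.1, 0.5]
grip_width: 0.0003
```

Call:
servo_tool --pt "0.03 0 0.2 0 0 0 0" --pt "0.03 0 0.2 0 0 0 0"

```text
t: 10.05
tool_pos: [0.5744, 0.1577, 0.1898]
tool_rot: [0.0, 0.662, 0.75, 0.0]
contact_force: [-0.2, -0.0, 1.4]
grip_width: 0.0006
```

Call:
servo_tool --pt "0.03 0 0.2 0 0 0 0" --pt "0.03 0 0.2 0 0 0 0"

```text
t: 10.22
tool_pos: [0.574, 0.1596, 0.1776]
tool_rot: [0.0, 0.662, 0.75, 0.0]
contact_force: [-0.3, 1.0, 2.2]
grip_width: 0.0004
```

Call:
servo_tool --pt "0.05 0 0.2 0 0 0 0" --pt "0.05 0 0.2 0 0 0 0"

```text
t: 10.38
tool_pos: [0.5736, 0.1625, 0.1654]
tool_rot: [0.0, 0.662, 0.75, -0.0]
contact_force: [0.6, -0.8, 2.4]
grip_width: 0.0005
```

```bash
python3 goc.py 37 168 150; python3 - <<'E'
from station import env
from h import *
c=env.read_camera("side"); f=c["frame"][...,::-1]
cv2.imwrite(f"pics/side7.png",cv2.resize(f[180:300,240:400],(800,600),interpolation=cv2.INTER_CUBIC))
E
```

```text
t 10.38 clamp pos [ 37.5 165.7 165.4] yaw 1.6959 toolz [ 0.e+00 -2.e-04 -1.e+00] F [ 0.6 -0.8  2.4] grip 0.0005 j [ 0.18  0.5   1.48 -0.    1.16  0.05]
target [0.5728 0.1647 0.15  ] tool units [ 0.075 -0.017  0.514]
```

View pics/side7.png

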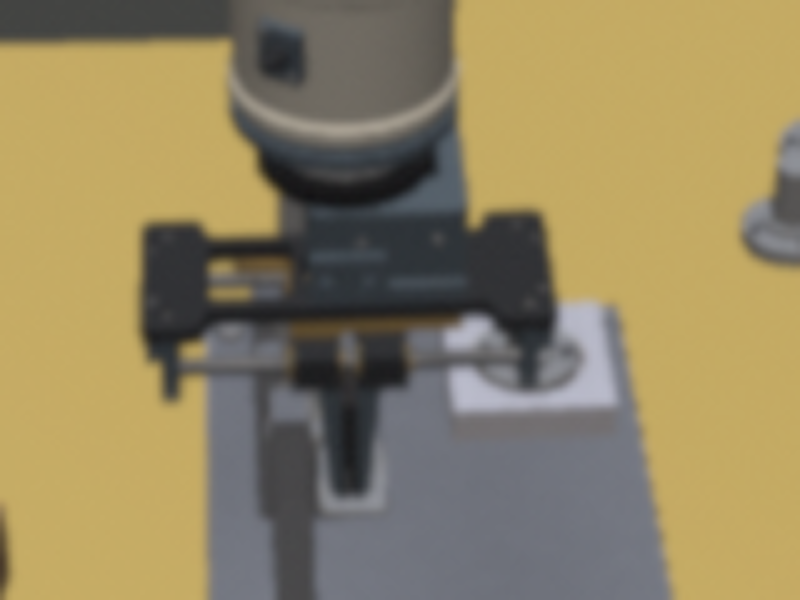

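Call:
servo_tool --pt "0.05 0 0.2 0 0 0 0" --pt "0.05 0 0.1 0 0 0 0"

```text
t: 10.6
tool_pos: [0.5732, 0.1654, 0.1566]
tool_rot: [0.0, 0.662, 0.75, -0.0]
contact_force: [-0.5, -1.6, 3.3]
grip_width: 0.0006
```

Call:
servo_tool --pt "0 0 0.1 0 0 0 0" --pt "0 0 0.1 0 0 0 0"

```text
t: 10.77
tool_pos: [0.5734, 0.1656, 0.151]
tool_rot: [0.0, 0.661, 0.75, 0.0]
contact_force: [-0.5, -0.1, 4.6]
grip_width: -0.0
```

Call:
servo_tool --pt "0 0 0.1 0 0 0 0" --pt "0 0 0 0 0 0 0"

```text
t: 10.93
tool_pos: [0.5737, 0.1654, 0.149]
tool_rot: [0.001, 0.662, 0.75, 0.001]
contact_force: [-5.6, -1.6, 24.4]
grip_width: 0.0005
```

Call:
servo_tool --pt "0 0 -0.3 0 0 0 0" --pt "0.1 0 -0.6 0 0 0 0" --pt "0.1 0 -0.9 0 0 0 0" --pt "0 0 -1 0 0 0 0" --pt "0 0 -1 0 0 0 0" --pt "0 0 -1 0 0 0 0" --pt "0 0 -1 0 0 0 0" --pt "0 0 0 0 0 0 0.3"

```text
t: 11.6
tool_pos: [0.5744, 0.1719, 0.3279]
tool_rot: [0.002, 0.662, 0.75, 0.003]
contact_force: [0.5, -0.3, 0.1]
grip_width: 0.0045
```

```bash
python3 goc.py 60 22 380; python3 - <<'E'
from station import env
from h import *
import pickle
d={}
for n in("side","top"):
    c=env.read_camera(n); d[n]=c; f=c["frame"][...,::-1]
    x,y,w,h=(250,160,160,120) if n=="side" else (255,180,160,120)
    cv2.imwrite(f"pics/{n}8.png",cv2.resize(f[y:y+h,x:x+w],(800,600),interpolation=cv2.INTER_CUBIC))
pickle.dump(d,open("c8.pkl","wb"))
E
```

```text
t 11.6 clamp pos [ 39.5 174.9 327.9] yaw 1.6959 toolz [ 0.0082  0.0018 -1.    ] F [ 0.5 -0.3  0.1] grip 0.0045 j [0.19 0.37 1.24 0.   1.52 0.07]
target [0.614  0.0228 0.38  ] tool units [-5.095  0.702 -1.733]
```

View pics/side8.png

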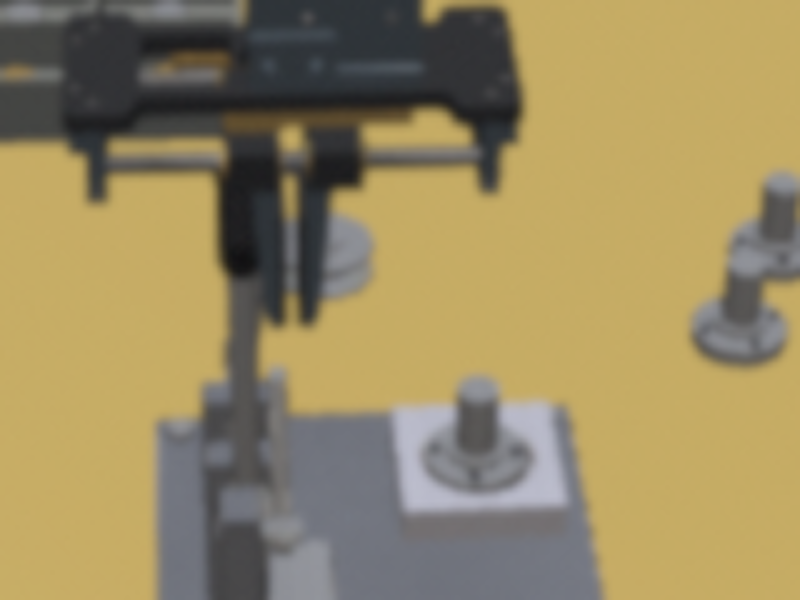

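View pics/top8.png

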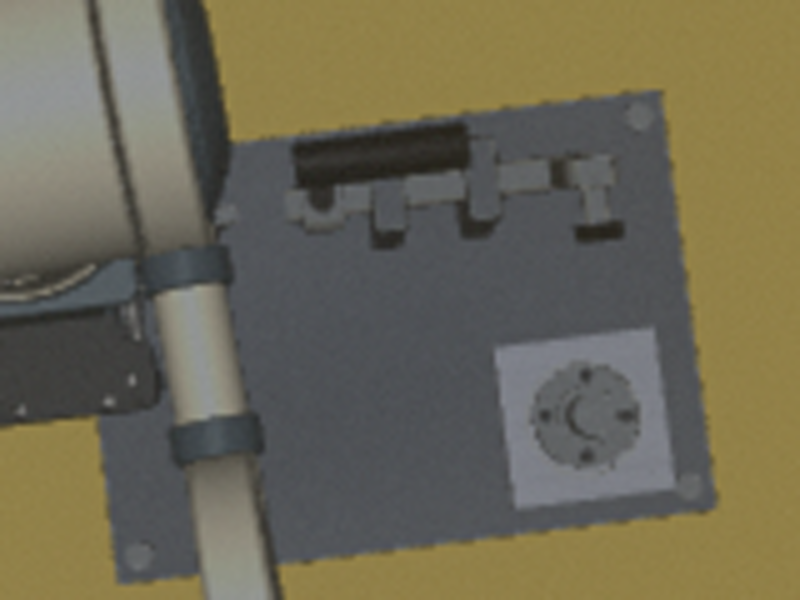

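Call:
servo_tool --pt "-0.6 0.08 0 0 0 0 0.5" --pt "-0.64 0.09 0 0 0 0 0.5" --pt "-0.64 0.09 0 0 0 0 0.5" --pt "-0.64 0.09 0 0 0 0 0.5" --pt "-0.64 0.09 0 0 0 0 0.5" --pt "-0.64 0.09 0 0 0 0 0.5" --pt "-0.64 0.09 0 0 0 0 0.5" --pt "-0.64 0.09 0 0 0 0 0.5" --pt "0 0 0 0 0 0 0.5" --pt "0 0 0 0 0 0 0.5"

```text
t: 12.53
tool_pos: [0.6122, 0.0222, 0.3205]
tool_rot: [-0.001, 0.662, 0.749, -0.001]
contact_force: [-0.2, -0.2, -0.9]
grip_width: 0.0453
```

```bash
python3 goc.py 60 22 256; python3 - <<'E'
from station import env
from h import *
c=env.read_camera("side"); f=c["frame"][...,::-1]
cv2.imwrite(f"pics/side9.png",cv2.resize(f[120:240,230:390],(800,600),interpolation=cv2.INTER_CUBIC))
E
```

```text
t 12.53 clamp pos [ 58.1  21.7 320.5] yaw 1.6943 toolz [-2.4e-03  3.0e-04 -1.0e+00] F [-0.2 -0.2 -0.9] grip 0.0453 j [-0.06  0.4   1.21  0.    1.53 -0.18]
target [0.614  0.0228 0.256 ] tool units [0.009 0.067 2.149]
```

View pics/side9.png

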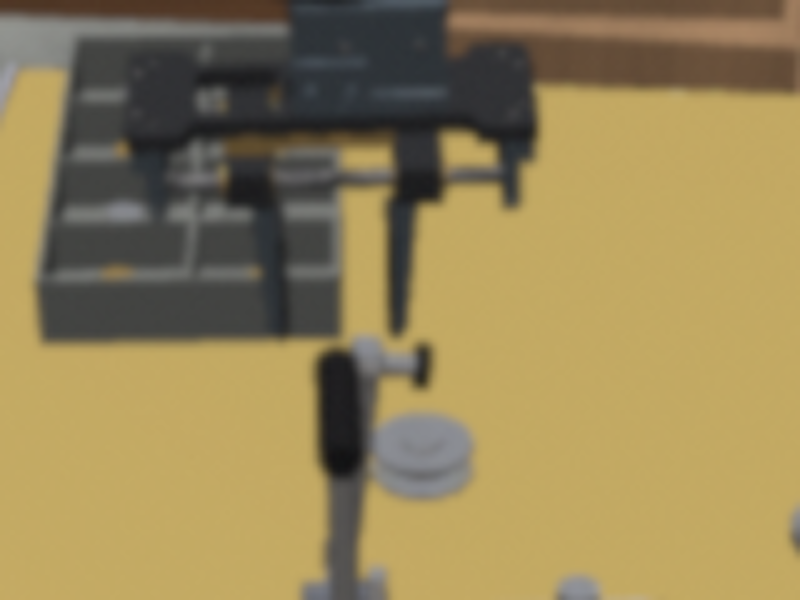

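Call:
servo_tool --pt "0 0.03 0.4 0 0 0 0.5" --pt "0 0.02 0.6 0 0 0 0.5" --pt "0 0 0.6 0 0 0 0.5" --pt "0 0 0.4 0 0 0 0.5" --pt "0 0 0.12 0 0 0 0.5" --pt "0 0 0 0 0 0 0.5"

```text
t: 13.08
tool_pos: [0.6133, 0.0239, 0.2573]
tool_rot: [-0.001, 0.661, 0.75, -0.001]
contact_force: [-0.6, -0.6, 1.1]
grip_width: 0.0455
```

```bash
python3 goc.py 60 22 256; python3 - <<'E'
from station import env
from h import *
c=env.read_camera("side"); f=c["frame"][...,::-1]
cv2.imwrite(f"pics/side10.png",cv2.resize(f[120:240,230:390],(800,600),interpolation=cv2.INTER_CUBIC))
E
```

```text
t 13.08 clamp pos [ 59.4  23.2 257.3] yaw 1.6966 toolz [-2.4e-03  3.0e-04 -1.0e+00] F [-0.6 -0.6  1.1] grip 0.0455 j [-0.06  0.44  1.31  0.    1.39 -0.18]
target [0.614  0.0228 0.256 ] tool units [-0.04   0.019  0.043]
```

View pics/side10.png

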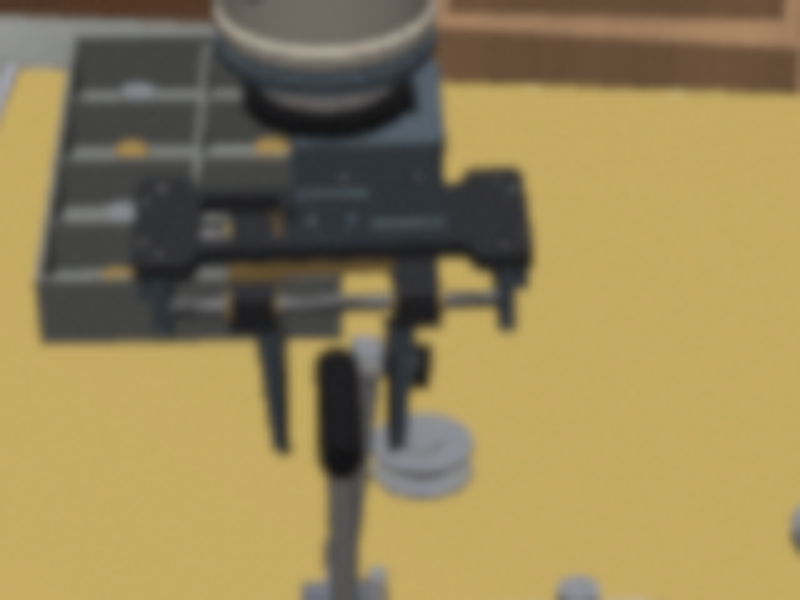

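Call:
servo_tool --pt "0 0 0 0 0 0 0.2" --pt "0 0 0 0 0 0 0" --pt "0 0 0 0 0 0 0" --pt "0 0 0 0 0 0 0" --pt "0 0 0 0 0 0 0" --pt "0 0 0 0 0 0 0" --pt "0 0 0 0 0 0 0"

```text
t: 13.72
tool_pos: [0.6135, 0.0229, 0.259]
tool_rot: [-0.0, 0.662, 0.75, -0.0]
contact_force: [-5.8, -0.4, 6.1]
grip_width: 0.021
```

```bash
cat > lev.py <<'E'
# plan rows: grasp point follows arc; tilt b=k*a
import sys; from station import env; from h import *
a0=float(sys.argv[1]);a1=float(sys.argv[2]);k=float(sys.argv[3]);n=int(sys.argv[4])
s=env.state();q=s["tool_rot"];m=R.from_quat([q[1],q[2],q[3],q[0]]).as_matrix()
z=m[:,2];g=np.array(s["tool_pos"])-.019*z; gi=inv(g)
print("t",round(s["t"],2),"TCP",inv(s["tool_pos"]).round(1),"grasp pt clamp",gi.round(1),"lever ang est",np.arctan2(60-gi[0],gi[2]-105).round(3),"r",np.hypot(60-gi[0],gi[2]-105).round(1),"tilt",np.arctan2(np.hypot(z[0],z[1]),-z[2]).round(3),"F",np.round(s["contact_force"],1),"grip",round(s["grip_width"],4),"j",np.round(s["joints"],2))
# ideal rows in clamp x-z plane
def tcp(a,b):
    gx,gz=60-170*np.sin(a),105+170*np.cos(a); return np.array([gx+19*np.sin(b),gz-19*np.cos(b)])
A=np.linspace(a0,a1,n+1)
for i in range(n):
    b=k*A[i];d=tcp(A[i+1],k*A[i+1])-tcp(A[i],b)
    ty=np.array([np.cos(b),np.sin(b)]);tz=np.array([np.sin(b),-np.cos(b)])
    print(np.round([0,d@ty/30,d@tz/30,-k*(A[i+1]-A[i])/.1,0,0],3))
E
python3 lev.py 0 1.4 .5 40
```

```text
t 13.72 TCP [ 59.6  22.2 259. ] grasp pt clamp [ 59.6  22.2 278. ] lever ang est 0.002 r 173.0 tilt 0.001 F [-5.8 -0.4  6.1] grip 0.021 j [-0.06  0.44  1.31 -0.    1.39 -0.18]
[ 0.    -0.187  0.003 -0.175  0.     0.   ]
[ 0.    -0.187  0.007 -0.175  0.     0.   ]
[ 0.    -0.187  0.01  -0.175  0.     0.   ]
[ 0.    -0.187  0.014 -0.175  0.     0.   ]
[ 0.    -0.186  0.017 -0.175  0.     0.   ]
[ 0.    -0.186  0.021 -0.175  0.     0.   ]
[ 0.    -0.186  0.024 -0.175  0.     0.   ]
[ 0.    -0.185  0.028 -0.175  0.     0.   ]
[ 0.    -0.185  0.031 -0.175  0.     0.   ]
[ 0.    -0.184  0.034 -0.175  0.     0.   ]
[ 0.    -0.184  0.038 -0.175  0.     0.   ]
[ 0.    -0.183  0.041 -0.175  0.     0.   ]
[ 0.    -0.182  0.045 -0.175  0.     0.   ]
[ 0.    -0.181  0.048 -0.175  0.     0.   ]
[ 0.    -0.18   0.051 -0.175  0.     0.   ]
[ 0.    -0.18   0.055 -0.175  0.     0.   ]
[ 0.    -0.179  0.058 -0.175  0.     0.   ]
[ 0.    -0.177  0.061 -0.175  0.     0.   ]
[ 0.    -0.176  0.065 -0.175  0.     0.   ]
[ 0.    -0.175  0.068 -0.175  0.     0.   ]
[ 0.    -0.174  0.071 -0.175  0.     0.   ]
[ 0.    -0.173  0.074 -0.175  0.     0.   ]
[ 0.    -0.171  0.078 -0.175  0.     0.   ]
[ 0.    -0.17   0.081 -0.175  0.     0.   ]
[ 0.    -0.169  0.084 -0.175  0.     0.   ]
[ 0.    -0.167  0.087 -0.175  0.     0.   ]
[ 0.    -0.166  0.09  -0.175  0.     0.   ]
[ 0.    -0.164  0.093 -0.175  0.     0.   ]
[ 0.    -0.162  0.096 -0.175  0.     0.   ]
[ 0.    -0.161  0.099 -0.175  0.     0.   ]
[ 0.    -0.159  0.102 -0.175  0.     0.   ]
[ 0.    -0.157  0.105 -0.175  0.     0.   ]
[ 0.    -0.155  0.108 -0.175  0.     0.   ]
[ 0.    -0.153  0.111 -0.175  0.     0.   ]
[ 0.    -0.151  0.114 -0.175  0.     0.   ]
[ 0.    -0.149  0.117 -0.175  0.     0.   ]
[ 0.    -0.147  0.12  -0.175  0.     0.   ]
[ 0.    -0.145  0.122 -0.175  0.     0.   ]
[ 0.    -0.143  0.125 -0.175  0.     0.   ]
[ 0.    -0.141  0.128 -0.175  0.     0.   ]
```

Call:
servo_tool --pt "0 -0.187 0.003 -0.175 0 0 0" --pt "0 -0.187 0.007 -0.175 0 0 0" --pt "0 -0.187 0.01 -0.175 0 0 0" --pt "0 -0.187 0.014 -0.175 0 0 0" --pt "0 -0.186 0.017 -0.175 0 0 0"

```text
t: 14.13
tool_pos: [0.5879, 0.0196, 0.2573]
tool_rot: [0.031, 0.661, 0.749, 0.035]
contact_force: [5.6, 2.0, 1.4]
grip_width: 0.0213
```

```bash
python3 lev.py 0 1.4 .5 0
```

```text
t 14.13 TCP [ 33.7  22.2 257.3] grasp pt clamp [ 32.   22.2 276.3] lever ang est 0.162 r 173.5 tilt 0.093 F [5.6 2.  1.4] grip 0.0213 j [-0.08  0.36  1.46  0.02  1.24 -0.21]
```

Call:
servo_tool --pt "0 -0.186 0.021 -0.175 0 0 0" --pt "0 -0.186 0.024 -0.175 0 0 0" --pt "0 -0.185 0.028 -0.175 0 0 0" --pt "0 -0.185 0.031 -0.175 0 0 0" --pt "0 -0.184 0.034 -0.175 0 0 0" --pt "0 -0.184 0.038 -0.175 0 0 0" --pt "0 -0.183 0.041 -0.175 0 0 0" --pt "0 -0.182 0.045 -0.175 0 0 0"

```text
t: 14.8
tool_pos: [0.5457, 0.0142, 0.2431]
tool_rot: [0.077, 0.657, 0.745, 0.087]
contact_force: [4.1, 1.6, 6.8]
grip_width: 0.0213
```

```bash
python3 lev.py 0 1.4 .5 0
```

```text
t 14.8 TCP [ -8.8  22.1 243.1] grasp pt clamp [-13.2  22.1 261.6] lever ang est 0.437 r 172.9 tilt 0.233 F [4.1 1.6 6.8] grip 0.0213 j [-0.12  0.25  1.7   0.07  0.97 -0.28]
```

```bash
cat > lev2.py <<'E'
import sys; from h import *
a0,a1,b0,b1=map(float,sys.argv[1:5]);n=int(sys.argv[5])
def tcp(a,b):
    gx,gz=60-170*np.sin(a),105+170*np.cos(a); return np.array([gx+19*np.sin(b),gz-19*np.cos(b)])
A=np.linspace(a0,a1,n+1);B=np.linspace(b0,b1,n+1)
for i in range(n):
    b=B[i];d=tcp(A[i+1],B[i+1])-tcp(A[i],b)
    ty=np.array([np.cos(b),np.sin(b)]);tz=np.array([np.sin(b),-np.cos(b)])
    print(np.round([0,d@ty/30,d@tz/30,-(B[i+1]-B[i])/.1,0,0,0],3).tolist())
E
python3 lev2.py .437 1.36 .233 .42 24
```

```text
[0.0, -0.208, 0.048, -0.078, 0.0, 0.0, 0.0]
[0.0, -0.206, 0.055, -0.078, 0.0, 0.0, 0.0]
[0.0, -0.204, 0.061, -0.078, 0.0, 0.0, 0.0]
[0.0, -0.202, 0.068, -0.078, 0.0, 0.0, 0.0]
[0.0, -0.2, 0.074, -0.078, 0.0, 0.0, 0.0]
[0.0, -0.198, 0.08, -0.078, 0.0, 0.0, 0.0]
[0.0, -0.195, 0.086, -0.078, 0.0, 0.0, 0.0]
[0.0, -0.192, 0.092, -0.078, 0.0, 0.0, 0.0]
[0.0, -0.189, 0.098, -0.078, 0.0, 0.0, 0.0]
[0.0, -0.186, 0.104, -0.078, 0.0, 0.0, 0.0]
[0.0, -0.183, 0.11, -0.078, 0.0, 0.0, 0.0]
[0.0, -0.18, 0.116, -0.078, 0.0, 0.0, 0.0]
[0.0, -0.176, 0.121, -0.078, 0.0, 0.0, 0.0]
[0.0, -0.172, 0.127, -0.078, 0.0, 0.0, 0.0]
[0.0, -0.168, 0.132, -0.078, 0.0, 0.0, 0.0]
[0.0, -0.164, 0.138, -0.078, 0.0, 0.0, 0.0]
[0.0, -0.16, 0.143, -0.078, 0.0, 0.0, 0.0]
[0.0, -0.155, 0.148, -0.078, 0.0, 0.0, 0.0]
[0.0, -0.151, 0.152, -0.078, 0.0, 0.0, 0.0]
[0.0, -0.146, 0.157, -0.078, 0.0, 0.0, 0.0]
[0.0, -0.141, 0.162, -0.078, 0.0, 0.0, 0.0]
[0.0, -0.136, 0.166, -0.078, 0.0, 0.0, 0.0]
[0.0, -0.131, 0.17, -0.078, 0.0, 0.0, 0.0]
[0.0, -0.126, 0.174, -0.078, 0.0, 0.0, 0.0]
```

Call:
servo_tool --pt "0 -0.208 0.048 -0.08 0 0 0" --pt "0 -0.206 0.055 -0.08 0 0 0" --pt "0 -0.204 0.06 -0.08 0 0 0" --pt "0 -0.202 0.068 -0.08 0 0 0" --pt "0 -0.2 0.074 -0.08 0 0 0" --pt "0 -0.198 0.08 -0.08 0 0 0" --pt "0 -0.195 0.086 -0.08 0 0 0" --pt "0 -0.192 0.092 -0.08 0 0 0"

```text
t: 15.47
tool_pos: [0.5031, 0.0089, 0.2139]
tool_rot: [0.097, 0.654, 0.742, 0.11]
contact_force: [2.6, 1.6, 6.6]
grip_width: 0.0212
```

```bash
python3 lev.py 0 1.4 .5 0
```

```text
t 15.47 TCP [-51.8  22.1 213.9] grasp pt clamp [-57.3  22.2 232. ] lever ang est 0.746 r 172.9 tilt 0.295 F [2.6 1.6 6.6] grip 0.0212 j [-0.16  0.2   1.88  0.11  0.78 -0.35]
```

Call:
servo_tool --pt "0 -0.189 0.098 -0.08 0 0 0" --pt "0 -0.186 0.104 -0.08 0 0 0" --pt "0 -0.183 0.11 -0.08 0 0 0" --pt "0 -0.18 0.116 -0.08 0 0 0" --pt "0 -0.176 0.121 -0.08 0 0 0" --pt "0 -0.172 0.127 -0.08 0 0 0" --pt "0 -0.168 0.132 -0.08 0 0 0" --pt "0 -0.164 0.138 -0.08 0 0 0"

```text
t: 16.13
tool_pos: [0.472, 0.0049, 0.1735]
tool_rot: [0.118, 0.651, 0.738, 0.133]
contact_force: [3.8, 4.7, 6.7]
grip_width: 0.0213
```

```bash
python3 lev.py 0 1.4 .5 0;python3 lev2.py 1.06 1.45 .36 .44 10
```

```text
t 16.13 TCP [-83.1  22.1 173.5] grasp pt clamp [-89.8  22.1 191.3] lever ang est 1.048 r 172.9 tilt 0.359 F [3.8 4.7 6.7] grip 0.0213 j [-0.2   0.21  2.06  0.22  0.55 -0.49]
[0.0, -0.161, 0.146, -0.08, 0.0, 0.0, 0.0]
[0.0, -0.157, 0.151, -0.08, 0.0, 0.0, 0.0]
[0.0, -0.152, 0.156, -0.08, 0.0, 0.0, 0.0]
[0.0, -0.147, 0.16, -0.08, 0.0, 0.0, 0.0]
[0.0, -0.142, 0.165, -0.08, 0.0, 0.0, 0.0]
[0.0, -0.137, 0.17, -0.08, 0.0, 0.0, 0.0]
[0.0, -0.131, 0.174, -0.08, 0.0, 0.0, 0.0]
[0.0, -0.126, 0.178, -0.08, 0.0, 0.0, 0.0]
[0.0, -0.12, 0.182, -0.08, 0.0, 0.0, 0.0]
[0.0, -0.115, 0.186, -0.08, 0.0, 0.0, 0.0]
```

```bash
python3 lev2.py 1.05 1.45 .36 .36 10; python3 - <<'E'
from station import env
from h import *
for n in("side","top"):
    c=env.read_camera(n); f=c["frame"][...,::-1]
    x,y,w,h=(250,160,160,120) if n=="side" else (255,180,160,120)
    cv2.imwrite(f"pics/{n}11.png",cv2.resize(f[y:y+h,x:x+w],(800,600),interpolation=cv2.INTER_CUBIC))
E
```

```text
[0.0, -0.172, 0.148, -0.0, 0.0, 0.0, 0.0]
[0.0, -0.166, 0.154, -0.0, 0.0, 0.0, 0.0]
[0.0, -0.16, 0.161, -0.0, 0.0, 0.0, 0.0]
[0.0, -0.153, 0.167, -0.0, 0.0, 0.0, 0.0]
[0.0, -0.146, 0.173, -0.0, 0.0, 0.0, 0.0]
[0.0, -0.139, 0.179, -0.0, 0.0, 0.0, 0.0]
[0.0, -0.132, 0.184, -0.0, 0.0, 0.0, 0.0]
[0.0, -0.124, 0.189, -0.0, 0.0, 0.0, 0.0]
[0.0, -0.117, 0.194, -0.0, 0.0, 0.0, 0.0]
[0.0, -0.109, 0.199, -0.0, 0.0, 0.0, 0.0]
```

View pics/side11.png

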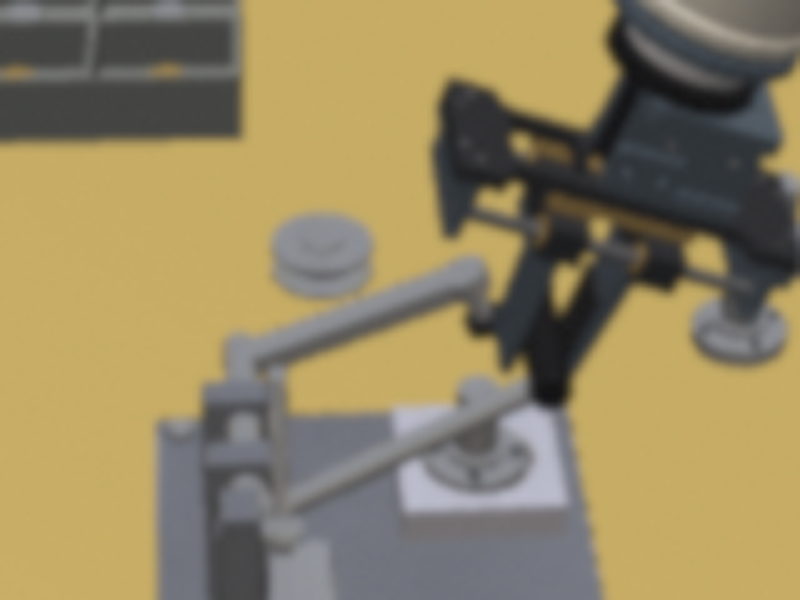

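Call:
servo_tool --pt "0 -0.172 0.148 0 0 0 0" --pt "0 -0.166 0.154 0 0 0 0" --pt "0 -0.16 0.16 0 0 0 0" --pt "0 -0.153 0.167 0 0 0 0" --pt "0 -0.146 0.173 0 0 0 0" --pt "0 -0.139 0.179 0 0 0 0" --pt "0 -0.132 0.184 0 0 0 0" --pt "0 0 0 0 0 0 0"

```text
t: 16.9
tool_pos: [0.4542, 0.0025, 0.1289]
tool_rot: [0.118, 0.651, 0.738, 0.133]
contact_force: [5.3, 3.6, 5.5]
grip_width: 0.0214
```

```bash
python3 lev.py 0 1.4 .5 0
```

```text
t 16.9 TCP [-101.    22.   128.9] grasp pt clamp [-107.6   22.   146.7] lever ang est 1.327 r 172.7 tilt 0.357 F [5.3 3.6 5.5] grip 0.0214 j [-0.22  0.29  2.15  0.32  0.38 -0.62]
```

Call:
servo_tool --pt "0 -0.124 0.189 0 0 0 0" --pt "0 -0.06 0.1 0 0 0 0" --pt "0 0 0 0 0 0 0"

```text
t: 17.15
tool_pos: [0.4524, 0.0023, 0.1193]
tool_rot: [0.118, 0.651, 0.738, 0.133]
contact_force: [4.4, 4.6, 10.0]
grip_width: 0.0214
```

```bash
python3 lev.py 0 1.4 .5 0
```

```text
t 17.15 TCP [-102.8   22.   119.3] grasp pt clamp [-109.5   22.   137.1] lever ang est 1.384 r 172.5 tilt 0.358 F [ 4.4  4.6 10. ] grip 0.0214 j [-0.22  0.31  2.17  0.36  0.34 -0.66]
```

Call:
servo_tool --pt "0 -0.06 0.1 0 0 0 0" --pt "0 -0.05 0.1 0 0 0 0" --pt "0 0 0 0 0 0 0"

```text
t: 17.4
tool_pos: [0.4517, 0.0021, 0.1128]
tool_rot: [0.118, 0.651, 0.738, 0.133]
contact_force: [3.7, 5.7, 15.0]
grip_width: 0.0213
```

```bash
python3 lev.py 0 1.4 .5 0
```

```text
t 17.4 TCP [-103.6   21.9  112.8] grasp pt clamp [-110.3   22.   130.6] lever ang est 1.422 r 172.2 tilt 0.358 F [ 3.7  5.7 15. ] grip 0.0213 j [-0.22  0.32  2.18  0.39  0.32 -0.69]
```

Call:
servo_tool --pt "0 -0.05 0.1 0 0 0 0" --pt "0 0 0 0 0 0 0"

```text
t: 17.57
tool_pos: [0.4513, 0.0021, 0.1096]
tool_rot: [0.118, 0.651, 0.738, 0.133]
contact_force: [3.8, 5.1, 15.9]
grip_width: 0.0218
```

Call:
servo_tool --pt "0 -0.04 0.1 0 0 0 0" --pt "0 0 0 0 0 0 0"

```text
t: 17.73
tool_pos: [0.4518, 0.0019, 0.107]
tool_rot: [0.119, 0.651, 0.738, 0.134]
contact_force: [-1.7, 4.3, 35.5]
grip_width: 0.0215
```

```bash
python3 lev.py 0 1.4 .5 0
```

```text
t 17.73 TCP [-103.5   21.7  107. ] grasp pt clamp [-110.2   21.7  124.8] lever ang est 1.455 r 171.3 tilt 0.36 F [-1.7  4.3 35.5] grip 0.0215 j [-0.22  0.34  2.19  0.42  0.3  -0.73]
```

Call:
servo_tool --pt "0 0 -0.015 0 0 0 0" --pt "0 0 0 0 0 0 0" --pt "0 0 0 0 0 0 0" --pt "0 0 0 0 0 0 0" --pt "0 0 0 0 0 0 0" --pt "0 0 0 0 0 0 0"

```text
t: 18.23
tool_pos: [0.4519, 0.0019, 0.1076]
tool_rot: [0.119, 0.651, 0.738, 0.134]
contact_force: [1.3, 5.6, 25.9]
grip_width: 0.0212
```

```bash
python3 lev.py 0 1.4 .5 0; python3 - <<'E'
from station import env
from h import *
for n in("side","top"):
    c=env.read_camera(n); save(c,n+"12.png"); f=c["frame"][...,::-1]
    x,y,w,h=(270,180,140,105) if n=="side" else (255,180,160,120)
    cv2.imwrite(f"pics/{n}12c.png",cv2.resize(f[y:y+h,x:x+w],(800,600),interpolation=cv2.INTER_CUBIC))
E
```

```text
t 18.23 TCP [-103.4   21.7  107.6] grasp pt clamp [-110.1   21.7  125.4] lever ang est 1.452 r 171.4 tilt 0.36 F [ 1.3  5.6 25.9] grip 0.0212 j [-0.22  0.34  2.19  0.42  0.3  -0.73]
```

View pics/side12c.png

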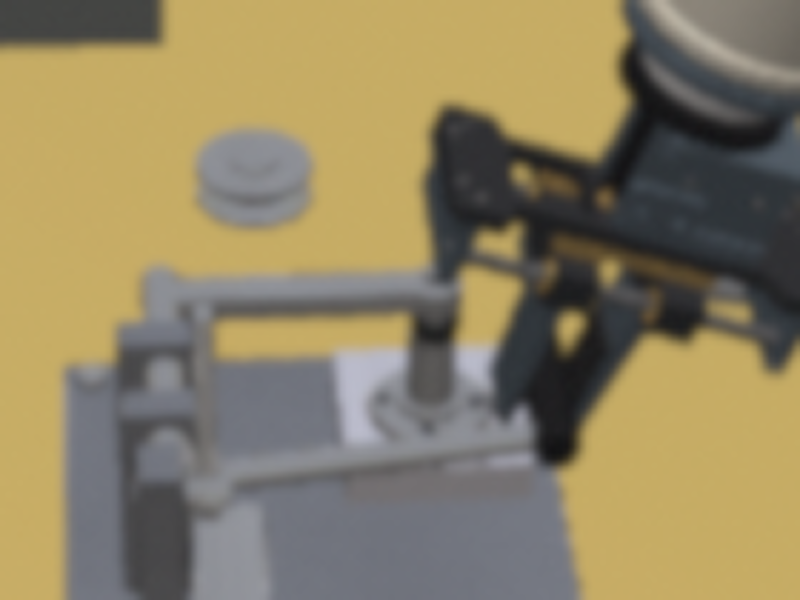

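View pics/top12.png

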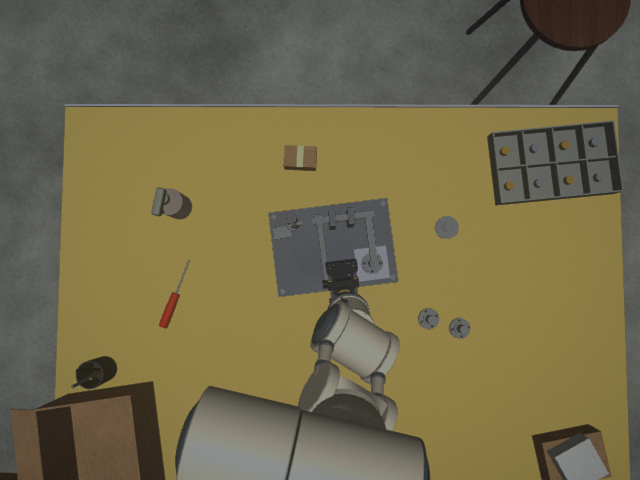

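```bash
python3 -c "
from station import env
print(env.sign_off()); s=env.state(); print(s['t'],s['contact_force'],s['grip_width'])"
```

```text
the job is handed in; nothing more can be done
None
the job is handed in; nothing more can be done
```

The job is done and handed in at about 18.3 s, with the gripper still holding the lever at its stop.

1. **Hub:** I took the hub farthest from the base (of the three, at 0.54 m), lowered it into the recess until it touched the floor, and let go. Its stem top appeared where a seated hub's should be, within about 1 mm.
2. **Catch:** I pressed the pad from above with the shut fingers. The force stayed at 2–5 N, then jumped to 24 N at the stop. Both cameras showed the bar standing up, clear of the lever.
3. **Lever:** I gripped the black bar and pulled it round to the stop. At the last check the lever was at about 1.45 rad with the grip point at 125 mm. The wrist force was about 26 N (35 N before I eased off slightly) and the bar was still held, with a 21 mm opening.

- **Final pictures:** they show the foot on top of the seated hub and the catch still flipped. The pulley, carton, spray bottle and screwdriver are where they started.
- **Disagreement:** the pad's middle measured about 5 mm nearer the hinge than the description implies, and about 8 mm nearer the robot than the hinge point. I aimed with the pictures and the catch still reached its stop.
- **Not checked:** the status read after handing in returned nothing, so the pose and force during the second afterwards are unconfirmed.

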